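Proof-pull the hanging eyes of small painting panels

TASK

Brass hanging eyes have been fitted to the little toned panels on the bench: lay every panel face up in a bay of its own in the pull-test jig with its eye over the pin, swing the toggle clamp over centre so it locks down on all of them, then draw the spring gauge out into the green band, not into the red, and hold it there for two seconds. Let the gauge back home before you swing the clamp fully open again, and hang every panel by its eye on a peg of its own on the sloping rack, lying against the board and hanging straight. Leave the brush pot, glass jar, paint tube and tape roll alone.

Things in the scene. Friction and masses are not known exactly. Their poses are not given: they have to be found in the camera images.
- jig: Pull-test jig, fixed (sizes here in mm). Plywood base, cream bed 22 above the bench. Origin on the bench below the middle bay's centre; x = pull direction, z up. Bays at y -78, 0, 78 between teal lines: a panel's origin belongs at x 0 on the bed, x along the jig's. Toggle clamp base at x -146 to -68, 65 high. Two stop dowels per bay (10 high) at x 35.5, 19.5 each side of its middle: eye between.
- clamp (a joint): Toggle clamp's red handle, rad: 0 fully open (arm leaning back past upright, stays open), dead centre 1.780, locked at its stop 1.833. Pivot fixed at jig x -131, z 38, axis along y. The lever points from +x towards +z of the jig by (2.967 - joint) rad: backwards when open, up and leaning forward when locked. The linked arm swings down 1.66 rad meanwhile. About 6 N at the grip takes it over.
- clamp_grip (a point): Middle of the red handle grip, 95 from the handle's pivot; grip 56 mm long, 18 wide along the jig's y, 16 thick. It can be pinched from above across the 18 mm at any angle of the swing, turning between the pads.
- clamp_bar: Steel presser bar (16 x 186 mm) on the end of the clamp arm with three black rubber feet, one over each bay when shut; sprung: panels push it up about 2 when locked (about 7 N in all). With the clamp open it stands up to 150 above the bench, behind the bays. Origin on the arm's centre line at its end.
- gauge (a joint): How far (m) the gauge's white rod is drawn out of its aluminium tube: 0 home, 400 N per m, 0.8 N preload, end stop 0.042. As it is drawn a green band (from 0.020 to 0.030, 8 to 12 N) and then a red band (beyond 0.030) come out of the tube's mouth. Released, it springs home by itself.
- gauge_grip (a point): Grip point of the gauge's upright black handle plate, 62 mm above the bench, at jig x 167 at home. Plate 12 thick along the jig's x, 56 wide, its top 13 above this point; gauge tube's top is 39 above the bench. Pinch along the jig's x from above, draw along +x: tube, yoke and pins first come along, up to about 7, till the eyes hold them and the panels their stops; then the spring stretches.
- yoke (a joint): How far (m) the sliding yoke with the three pins and the gauge's tube has moved along the jig's +x: 0 home, lightly sprung back, limit 0.030. With no panels in the bays it just runs along with the gauge's handle.
- rack_board: Sloping board of the fixed hanging rack, light wood, 172 up the slope x 244 mm wide, 40 deg from level, facing the robot. Origin: middle of the face's lower edge, about 38 above the bench; x up the slope, y along the board, z out of the face. Lip 10 high at the lower edge. Three brass pegs (6 diameter, 23 long) square to the face at x 125, y -80, 0, 80.
- pin0 (a point): Steel pin of bay 0 on the yoke (6 mm diameter, rounded top 12.5 above the bed), 43 along the jig's x from the bay's centre with the yoke home; this point is on its axis, 2 above the bed. The eye of the panel in this bay goes over it. Moves with the yoke.
- peg0 (a point): Foot of peg 0 on the sloping board, on its axis, 2 mm out from the face: where the centre of a hung eye comes to lie (the eye then rests on the peg, about 4 down the slope).
- pin1 (a point): Steel pin of bay 1 on the yoke (6 mm diameter, rounded top 12.5 above the bed), 43 along the jig's x from the bay's centre with the yoke home; this point is on its axis, 2 above the bed. The eye of the panel in this bay goes over it. Moves with the yoke.
- peg1 (a point): Foot of peg 1 on the sloping board, on its axis, 2 mm out from the face: where the centre of a hung eye comes to lie (the eye then rests on the peg, about 4 down the slope).
- pin2 (a point): Steel pin of bay 2 on the yoke (6 mm diameter, rounded top 12.5 above the bed), 43 along the jig's x from the bay's centre with the yoke home; this point is on its axis, 2 above the bed. The eye of the panel in this bay goes over it. Moves with the yoke.
- peg2 (a point): Foot of peg 2 on the sloping board, on its axis, 2 mm out from the face: where the centre of a hung eye comes to lie (the eye then rests on the peg, about 4 down the slope).
- panel_ochre: Small ochre-yellow toned plywood panel (may be absent): 60 long (x), 48 wide (y), 12 mm thick, 60 g nominal; painted face up (+z), origin at the centre of its underside. A brass hanging eye is let into its back at the +x end.
- eye_ochre (a point): Centre of the ochre panel's brass eye, 43 along the panel's x from its origin, 2 above the underside plane: a plate 26 x 26 x 4 mm, flush with the panel's back, with a hole of 14 mm diameter.
- panel_terra: Small terracotta-red toned plywood panel (may be absent): 60 long (x), 48 wide (y), 12 mm thick, 60 g nominal; painted face up (+z), origin at the centre of its underside. A brass hanging eye is let into its back at the +x end.
- eye_terra (a point): Centre of the terra panel's brass eye, 43 along the panel's x from its origin, 2 above the underside plane: a plate 26 x 26 x 4 mm, flush with the panel's back, with a hole of 14 mm diameter.
- panel_blue: Small blue-grey toned plywood panel (may be absent): 60 long (x), 48 wide (y), 12 mm thick, 60 g nominal; painted face up (+z), origin at the centre of its underside. A brass hanging eye is let into its back at the +x end.
- eye_blue (a point): Centre of the blue panel's brass eye, 43 along the panel's x from its origin, 2 above the underside plane: a plate 26 x 26 x 4 mm, flush with the panel's back, with a hole of 14 mm diameter.
- brush_pot: cream glazed pot full of brushes, radius 42, pot 105 high, brushes to about 220 mm; not part of the job. Origin: underside centre.
- glass_jar: small teal glass jar with a dark lid, radius 30, 65 mm high; not part of the job. Origin: underside centre.
- paint_tube: aluminium paint tube with ochre label and white cap, about 100 x 30 x 16 mm, lying flat; not part of the job. Origin: underside centre.
- tape_roll: roll of cream masking tape lying flat, outer radius 45, 24 mm high; not part of the job. Origin: underside centre.

How it is judged:
By the outcome, as a careful person would: the job done as asked, in the order asked, and still so for the second after the job is handed in, with the robot touching nothing.
Of panel_ochre, panel_terra, panel_blue only 2 to 3 are there at a start; the rules pass over those that are not, and their reading is None.
At some moment in a run one of panel_ochre, panel_terra, panel_blue may be knocked a few centimetres aside while the robot is not near it.
Once in a run the grip may slacken for a moment while it holds something.
It also fails if it takes over 210 s, if anything falls off the work surface, if the arm or the gripper's body presses on something with over 40 N, if the wrist force passes 120 N, or if a joint passes its speed limit or range.

ROBOT

A 6-joint arm with a two-finger parallel gripper is mounted at the origin on the work surface. World frame = base frame: x ahead of the robot, y to its left, z up, the work surface at z = 0. Lengths are in m, angles in rad, forces in N, time in s.
With the tool pointing down it reaches from about 0.3 to 0.775 m from the base axis. Payload 14.6 kg.
Tool frame: the origin (TCP) lies on the centre line of the jaws, within the pads' length; the fingertips stand 19 mm ahead of it and the grasp point (between the pads) is the TCP; z points along the fingers, y is the line along which they close (so a half turn about z gives the same grasp; the last joint's range is limited). The gripper opens to 94 mm and grips with 3 to 60 N. Pads are 16 mm wide; open, the fingers measure 119 mm over their backs; the gripper's body (75 mm by 177 mm) begins 78 mm behind the grasp point.
Start: joints at [1.147, 0.3, 1.521, -0, 1.321, -0.067], TCP at [0.192, 0.515, 0.224] pointing down, gripper open.
Joint ranges: [-3.03, 3.03], [-0.79, 2.21], [0.23, 2.52], [-1.04, 4.18], [0, 3.07], [-2.55, 2.55]. Speed limits (rad/s): [2.22, 2.22, 2.57, 3.14, 3.14, 3.14].

INTERFACE

Orientations are given as [roll, pitch, yaw] about the fixed x, y, z axes, in that order (R = Rz(yaw) Ry(pitch) Rx(roll)).
In Python, from station import get_obs, camera, workorder gives the robot as it stands.
- The arm moves only by the tool play_rows, never from a script. Its argument "motion" is a list that holds one entry, the list of rows, each a list of 7 numbers: the shift along the tool's x, y, z as a fraction of full scale, then the turn, a rotation vector about the tool's x, y, z as a fraction of full scale, then the opening, from -1 (shut) to 1 (fully open). In form: [[[x, y, z, ax, ay, az, grip], ...]]. A call has 1 to 10 rows; each row is the pose to reach, as a shift and turn from the pose commanded when the call began, along the tool's axes at that moment, turning the shorter way round; what a row does not reach only later rows make up. Full scale, the value 1, is 0.25 m for a shift and 2 pi rad for a turn. A row lasts 1/10 s, in which the tool goes at most 50 mm and 8.59 degrees, less where a joint would pass 70% of its speed; a pose out of reach is approached as far as the arm can. A call with a number of a shift or a turn outside -1 to 1 is refused whole. A call with a gripper value outside its range is refused whole. The fingers move at their own pace and stop on an object; "grip_force" is the grip in N (left out, the last holds). Time passes only in rows, so rows that repeat a pose let the fingers close. It gives the time, the measured TCP pose, the force, the opening and the grip force at its end, in the units of the state.
- get_obs(): the state, without advancing time (a new reading comes with each control period).
- camera(name): name is "side" or "top"; returns a dict with "frame" (400x640x3 uint8, red, green, blue), "z_map" (400x640 float32, m along the optical axis (not along the pixel's ray), 0 where there is no reading), "camera_matrix" (3x3 intrinsics, pixels), "T" (4x4, takes a point from camera to world coordinates). Camera axes: x right, y up, looking along -z (the intrinsics and any distortion apply to the point x, -y, -z); pixel columns grow to the right and rows downward; lengths in m; the calibration is good to about 2 mm. A picture is of the moment at which its call begins.
- workorder.hand_in(): hands the job in; it is judged then, once.
The state is a dict: "time_s": time; "qpos": joint angles; "joint_vel": joint speeds; "tau": joint torques, N m; "ee_pos": TCP position; "eef_rot": TCP orientation; "force": force on the tool from outside, world axes, zero at the start; "moment": the same for the moment, N m; "grip_width": finger opening in m; "grip_force": force on a finger pad.
Only numpy, scipy, OpenCV 4.12 (cv2) and the standard library are available. Lean on these libraries where they do the work, as an engineer would, in place of code of your own. Each camera call takes 0.05 s, during which the arm holds its last target. There are 200 camera calls.

## Working session

There is one attempt and no reset: what is moved stays moved. The work goes in short steps, Python scripts to look and compute and a tool call to move; the robot and the scene stay as the last step left them, time stands still between calls to the robot, and variables do not carry over. Pictures are saved under pics/ and viewed, at most 14 in all, crops included, and the job is handed in when it is done.

Besides the shell and the picture viewer there is one more tool, called after "Call:" as name(argument=value, ...) on one line, values as JSON. play_rows: Moves the arm, as the interface text tells. Its arguments: {"type":"object","properties":{"motion":{"type":"array"},"grip_force":{"type":"number"}},"required":["motion"]}

```bash
ls; mkdir -p pics; cat > h.py <<'E'
import numpy as np, cv2
from station import get_obs, camera, workorder
from scipy.spatial.transform import Rotation as R
def shot(name,fn=None):
    c=camera(name)
    if fn: cv2.imwrite('pics/'+fn,cv2.cvtColor(c['frame'],cv2.COLOR_RGB2BGR))
    return c
def cloud(c):
    z=c['z_map']; K=c['camera_matrix']; T=np.array(c['T'])
    v,u=np.mgrid[0:z.shape[0],0:z.shape[1]]
    P=np.stack([(u-K[0,2])/K[0,0]*z,-(v-K[1,2])/K[1,1]*z,-z,np.ones_like(z)],-1)
    W=P@T.T; W[z==0]=np.nan
    return W[...,:3]
def ray(c,u,v,h):
    K=c['camera_matrix'];T=np.array(c['T'])
    d=T[:3,:3]@np.array([(u-K[0,2])/K[0,0],-(v-K[1,2])/K[1,1],-1]);o=T[:3,3]
    return o+d*(h-o[2])/d[2]
E
python3 - <<'E'
from h import *
a=shot('top','top1.png');b=shot('side','side1.png')
for c in(a,b): print(np.round(c['T'],3).tolist(),np.round(c['camera_matrix'],1).tolist(),[k for k in c])
print(get_obs())
E
```

```text
pics
[[0.011, 0.982, -0.188, 0.364], [-1.0, 0.012, 0.001, 0.034], [0.003, 0.188, 0.982, 1.441], [0.0, 0.0, 0.0, 1.0]] [[472.1, 0.0, 322.1], [0.0, 472.1, 201.9], [0.0, 0.0, 1.0]] ['frame', 'z_map', 'camera_matrix', 'T']
[[0.984, 0.123, -0.125, 0.46], [-0.175, 0.617, -0.767, -1.099], [-0.017, 0.777, 0.629, 1.04], [0.0, 0.0, 0.0, 1.0]] [[426.0, 0.0, 316.5], [0.0, 426.0, 202.7], [0.0, 0.0, 1.0]] ['frame', 'z_map', 'camera_matrix', 'T']
{'time_s': 0.1, 'qpos': array([ 1.14739238e+00,  3.00446739e-01,  1.52150194e+00,  1.89194538e-05,
        1.32069855e+00, -6.66077681e-02]), 'joint_vel': array([-2.75437362e-04,  6.73385985e-05, -1.74692044e-03,  9.96674731e-04,
        6.22946723e-04,  8.44654539e-04]), 'tau': array([ 7.30232823e-04, -5.32642114e+01, -3.53283763e+01,  7.09270779e-02,
        2.34931230e-02, -8.87187275e-05]), 'ee_pos': array([0.19201713, 0.51516966, 0.22393316]), 'eef_rot': array([-3.14054164e+00, -8.84761577e-05,  2.78479174e+00]), 'force': array([-0.16051176,  0.13764436,  0.46493735]), 'moment': array([ 0.00688558, -0.05533565,  0.0224657 ]), 'grip_force': 0.0, 'grip_width': 0.09377048454388547}
```

View pics/top1.png

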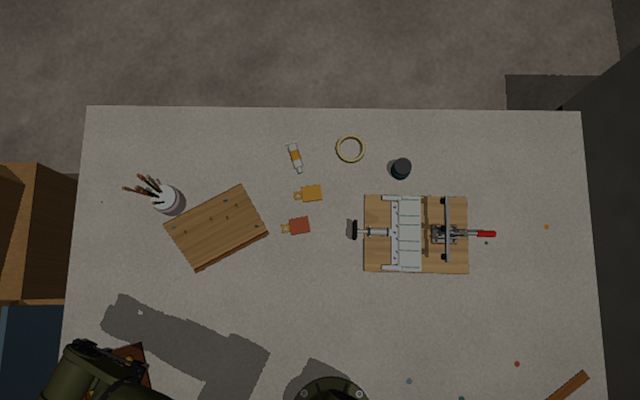

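View pics/side1.png

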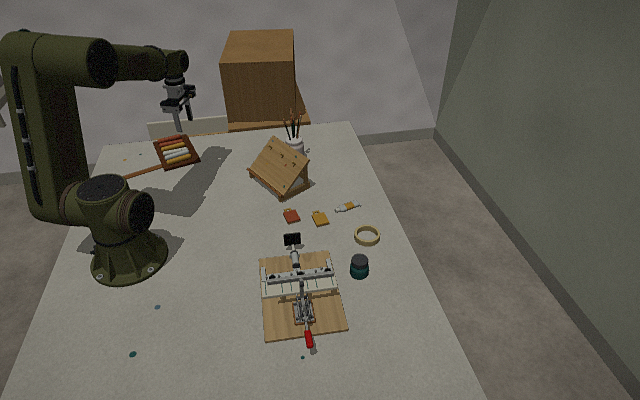

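```bash
python3 - <<'E'
from h import *
a=camera('top');np.savez('a.npz',**a)
f=cv2.cvtColor(a['frame'],cv2.COLOR_RGB2BGR)
cv2.imwrite('pics/j1.png',cv2.resize(f[180:290,340:500],None,fx=5,fy=5,interpolation=cv2.INTER_CUBIC))
cv2.imwrite('pics/r1.png',cv2.resize(f[170:280,155:325],None,fx=4.7,fy=4.7,interpolation=cv2.INTER_CUBIC))
W=cloud(a)
for p in [(205,430),(205,240),(230,290),(193,313),(226,302),(265,445),(230,352),(233,488)]: print(p,np.round(W[p],4),f[p])
E
```

```text
(205, 430) [ 0.6329 -0.3006  0.0084] [ 62  93 115]
(205, 240) [0.6065 0.2671 0.1148] [46 76 99]
(230, 290) [0.5508 0.1301 0.0038] [28 50 94]
(193, 313) [0.6656 0.0612 0.0128] [ 39  95 130]
(226, 302) [0.5623 0.0932 0.0128] [ 36  53 108]
(265, 445) [ 0.4492 -0.3392  0.0113] [ 68 101 126]
(230, 352) [ 5.535e-01 -6.020e-02  1.000e-04] [36 41 42]
(233, 488) [ 0.541  -0.4559  0.0624] [ 14  18 126]
```

View pics/j1.png

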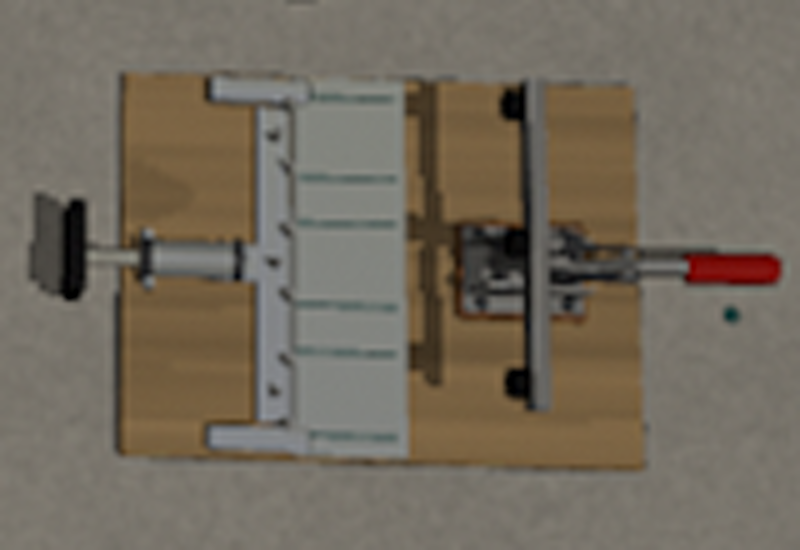

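View pics/r1.png

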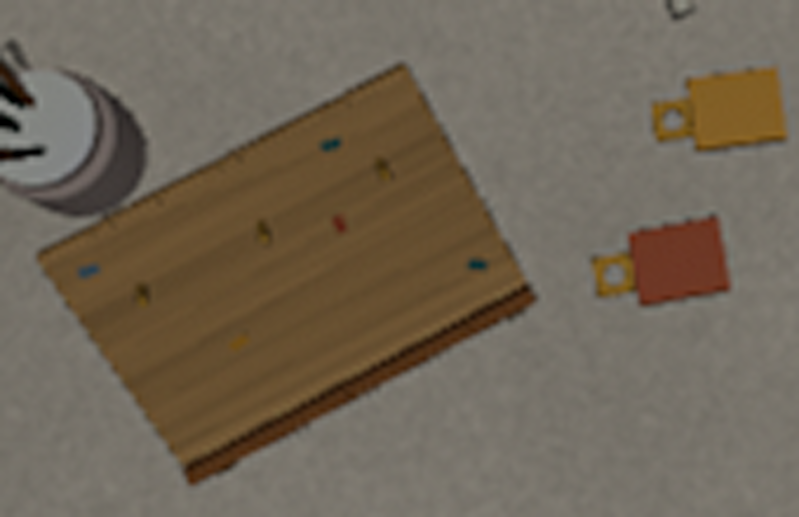

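```bash
python3 - <<'E'
from h import *
a=dict(np.load('a.npz'));W=cloud(a);f=a['frame'].astype(int);hsv=cv2.cvtColor(a['frame'],cv2.COLOR_RGB2HSV)
q=lambda x,y:(340+(x+.5)/5-.5,180+(y+.5)/5-.5)
# red handle
H,S,V=[hsv[...,i].astype(int) for i in range(3)]
m=((H<6)|(H>174))&(S>150);m[:, :460]=0;m[:200]=0;m[260:]=0
v,u=np.nonzero(m);print('red',u.mean(),v.mean(),len(u),np.nanmedian(W[m],0),'ray z.0625',ray(a,u.mean(),v.mean(),.0625))
# gauge plate
sub=np.zeros_like(m);sub[210:250,340:362]=1
mm=sub&(W[...,2]>.05);v,u=np.nonzero(mm);print('plate',len(u),np.nanmean(W[mm],0),W[mm].min(0),W[mm].max(0))
mm=sub&(W[...,2]>.07);print('platetop',mm.sum(),np.nanmean(W[mm],0))
# bed points
for n,x,y,h in [('pinA',275,133,.032),('pinB',275,262,.032),('pinC',275,392,.032),
 ('l1L',312,99,.022),('l1R',395,99,.022),('l2L',300,179,.022),('l2R',395,178,.022),('l3L',300,224,.022),('l3R',395,223,.022),('l4L',300,304,.022),('l4R',395,307,.022),('l5L',300,352,.022),('l5R',395,353,.022),('l6L',312,437,.022),('l6R',395,437,.022),('bedTR',403,82,.022),('bedBR',408,456,.022),('baseTL',121,74,.01),('baseTR',632,86,.01),('baseBL',118,455,.01),('baseBR',645,468,.01)]:
  print(n,np.round(ray(a,*q(x,y),h),4))
q2=lambda x,y:(155+(x+.5)/4.7-.5,170+(y+.5)/4.7-.5)
# rack plane
m=np.zeros(H.shape,np.uint8)
poly=np.array([q2(*p) for p in [(70,262),(400,85),(505,280),(200,450)]]).astype(np.int32)
cv2.fillPoly(m,[poly],1);P=W[(m>0)&~np.isnan(W[...,2])]
for _ in range(3):
  c=P.mean(0);n=np.linalg.svd(P-c,full_matrices=0)[2][2];d=(P-c)@n;P=P[abs(d)<2.5*d.std()+1e-4]
n*=np.sign(n[2]);print('plane',c,n,'tilt',np.degrees(np.arccos(n[2])),'az',np.degrees(np.arctan2(n[1],n[0])),d.std())
K=a['camera_matrix'];T=a['T']
def pl(u,v,off=0):
  dd=T[:3,:3]@np.array([(u-K[0,2])/K[0,0],-(v-K[1,2])/K[1,1],-1]);o=T[:3,3]
  return o+dd*(((c+n*off-o)@n)/(dd@n))
for nm,x,y,o in [('pegR',383,168,.012),('pegM',264,232,.012),('pegL',142,293,.012),('TR',405,63,0),('TL',38,253,0),('BL',188,463,.0),('BR',528,285,.0),('lipL',190,468,.01),('lipR',535,292,.01)]: print(nm,np.round(pl(*q2(x,y),o),4))
# panels
for nm,msk in [('ochre',(H>15)&(H<26)&(S>165)),('terra',(H<10)&(S>140))]:
  msk=msk.copy();msk[:, :282]=0;msk[:,326:]=0;msk[:180]=0;msk[240:]=0
  msk=cv2.morphologyEx(msk.astype(np.uint8),cv2.MORPH_OPEN,np.ones((9,9)))
  cs=max(cv2.findContours(msk,0,2)[0],key=cv2.contourArea)
  v,u=np.nonzero(msk);r=cv2.minAreaRect(cs);print(nm,len(u),u.mean(),v.mean(),r,np.round(ray(a,u.mean(),v.mean(),.012),4),np.nanmedian(W[msk>0],0))
for nm,x,y in [('eyeO',671,119),('eyeT',614,275)]: print(nm,np.round(ray(a,*q2(x,y),.004),4))
E
```

```text
red 486.25714285714287 233.41904761904763 105 [ 0.54057887 -0.45278956  0.06013396] ray z.0625 [ 0.53970314 -0.45070283  0.0625    ]
plate 96 [ 0.54785332 -0.06415622  0.0730774 ] [ 0.52048    -0.07029951  0.05703822] [ 0.57638464 -0.0582673   0.08278339]
platetop 83 [ 0.54731843 -0.06465974  0.07445169]
pinA [ 0.6235 -0.1875  0.032 ]
pinB [ 0.5447 -0.1861  0.032 ]
pinC [ 0.4669 -0.1847  0.032 ]
l1L [ 0.6468 -0.2121  0.022 ]
l1R [ 0.6474 -0.263   0.022 ]
l2L [ 0.597  -0.2038  0.022 ]
l2R [ 0.5983 -0.2617  0.022 ]
l3L [ 0.5694 -0.2032  0.022 ]
l3R [ 0.5706 -0.2609  0.022 ]
l4L [ 0.5207 -0.2023  0.022 ]
l4R [ 0.5195 -0.2595  0.022 ]
l5L [ 0.4918 -0.2017  0.022 ]
l5R [ 0.4918 -0.2588  0.022 ]
l6L [ 0.4412 -0.2078  0.022 ]
l6R [ 0.4417 -0.2574  0.022 ]
bedTR [ 0.6581 -0.2682  0.022 ]
bedBR [ 0.4306 -0.2648  0.022 ]
baseTL [ 0.6636 -0.0962  0.01  ]
baseTR [ 0.6597 -0.4126  0.01  ]
baseBL [ 0.4298 -0.0931  0.01  ]
baseBR [ 0.4256 -0.4096  0.01  ]
plane [0.54672683 0.33461661 0.09491455] [-0.56376985 -0.31366871  0.76405202] tilt 40.17727048658756 az -150.90943313659918 0.002391698088199105
pegR [0.603  0.2758 0.128 ]
pegM [0.5634 0.3453 0.1273]
pegL [0.5257 0.4155 0.1283]
TR [0.6627 0.2614 0.1505]
TL [0.5458 0.4716 0.1505]
BL [0.4301 0.4059 0.0381]
BR [0.5449 0.1968 0.037 ]
lipL [0.4266 0.4021 0.0471]
lipR [0.5396 0.1914 0.044 ]
ochre 266 310.8721804511278 192.99248120300751 ((311.0, 193.0), (14.0, 18.0), 90.0) [0.6657 0.0678 0.012 ] [0.66546345 0.06747542 0.01257095]
terra 265 298.9811320754717 225.0754716981132 ((299.0, 225.0), (14.0, 18.0), 90.0) [0.5652 0.1025 0.012 ] [0.5651478  0.10246766 0.01217876]
eyeO [0.6607 0.1098 0.004 ]
eyeT [0.5564 0.1448 0.004 ]
```

```bash
python3 - <<'E'
from h import *
b=camera('side');np.savez('b.npz',**b)
f=cv2.cvtColor(b['frame'],cv2.COLOR_RGB2BGR)
cv2.imwrite('pics/sj1.png',cv2.resize(f[225:355,245:360],None,fx=4.6,fy=4.6,interpolation=cv2.INTER_CUBIC))
E
```

```text
(no output)
```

View pics/sj1.png

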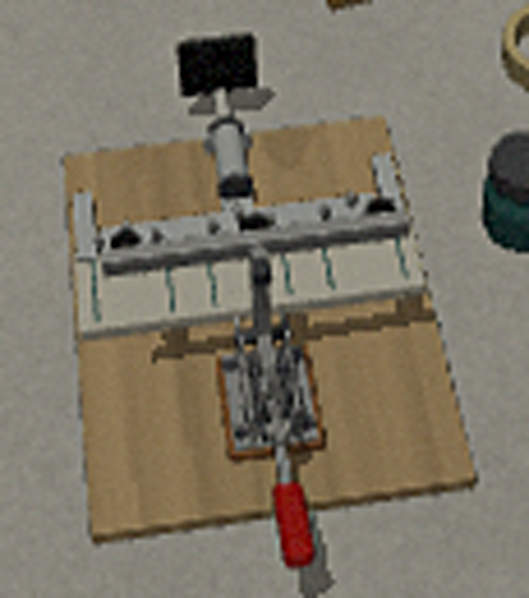

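```bash
python3 - <<'E'
from h import *
b=dict(np.load('b.npz'));q=lambda x,y:(245+(x+.5)/4.6-.5,225+(y+.5)/4.6-.5)
for n,x,y,h in [('platetop',217,38,.075),('platebot',218,94,.049),('red',293,524,.0585),('baseTL',63,157,.01),('baseTR',388,118,.01),('baseBR',477,485,.01),('baseBL',95,536,.01),('bedBL',82,333,.022),('bedBR',430,290,.022)]:print(n,np.round(ray(b,*q(x,y),h),4))
print(np.round(ray(b,291,216,.012),4),np.round(ray(b,320,219,.012),4))
a=dict(np.load('a.npz'));Wa=cloud(a)
# bed / base heights
print('base z',np.nanmedian(Wa[255:270,450:465,2]),'bed',np.nanmedian(Wa[205:213,402:418,2]),np.nanmedian(Wa[225:238,402:418,2]))
E
```

```text
platetop [ 0.5442 -0.0634  0.075 ]
platebot [ 0.5395 -0.0939  0.049 ]
red [ 0.5354 -0.4571  0.0585]
baseTL [ 0.4244 -0.0967  0.01  ]
baseTR [ 0.662 -0.103  0.01 ]
baseBR [ 0.6537 -0.4195  0.01  ]
baseBL [ 0.4215 -0.4115  0.01  ]
bedBL [ 0.426  -0.2679  0.022 ]
bedBR [ 0.6556 -0.2758  0.022 ]
[0.5588 0.0954 0.012 ] [0.661 0.058 0.012]
base z 0.01186305639944285 bed 0.02185418226536362 0.021895410052932496
```

```bash
cat >> h.py <<'E'
def Rt(yaw,tilt=0):  # tool x at azimuth yaw; tilt leans tool z towards +tool-x azimuth (deg)
    return R.from_euler('z',yaw,degrees=True)*R.from_euler('xyz',[180,0,0],degrees=True)*R.from_euler('y',tilt,degrees=True)
def go(p,Rg,p0=None,R0=None):
    o=get_obs()
    p0=o['ee_pos'] if p0 is None else np.array(p0); R0=R.from_euler('xyz',o['eef_rot']) if R0 is None else R0
    s=R0.inv().apply(np.array(p)-p0)/.25; t=(R0.inv()*Rg).as_rotvec()/(2*np.pi)
    print('row',np.round(s,3).tolist(),np.round(t,4).tolist(),'dist',np.linalg.norm(s)*.25)
E
python3 - <<'E'
from h import *
print(Rt(30,40).apply([0,0,1]))
go([.376,.31,.17],Rt(101.8))
go([.56,.11,.11],Rt(101.8),[.376,.31,.17],Rt(101.8))
E
```

```text
[ 0.5566704   0.3213938  -0.76604444]
row [-0.976, -0.512, 0.217] [-0.0001, 0.0001, 0.1604] dist 0.280867344357102
row [-0.934, 0.557, 0.24] [0.0, 0.0, 0.0] dist 0.27830918058878334
```

Call:
play_rows(motion=[[[-0.976,-0.512,0.217,0,0,0.1604,-1],[-0.976,-0.512,0.217,0,0,0.1604,-1],[-0.976,-0.512,0.217,0,0,0.1604,-1],[-0.976,-0.512,0.217,0,0,0.1604,-1],[-0.976,-0.512,0.217,0,0,0.1604,-1],[-0.976,-0.512,0.217,0,0,0.1604,-1],[-0.976,-0.512,0.217,0,0,0.1604,-1],[-0.976,-0.512,0.217,0,0,0.1604,-1]]])

```text
time_s: 1.0
ee_pos: [0.3764, 0.3095, 0.17]
eef_rot: [-3.141, 0.0, 1.774]
force: [-0.1, 0.5, -0.0]
grip_width: 0.0335
grip_force: 0.0
```

Call:
play_rows(motion=[[[-0.934,0.557,0.24,0,0,0,-1],[-0.934,0.557,0.24,0,0,0,-1],[-0.934,0.557,0.24,0,0,0,-1],[-0.934,0.557,0.24,0,0,0,-1],[-0.934,0.557,0.24,0,0,0,-1],[-0.934,0.557,0.24,0,0,0,-1],[-0.934,0.557,0.24,0,0,0,-1],[-0.934,0.557,0.24,0,0,0,-1]]])

```text
time_s: 1.8
ee_pos: [0.5599, 0.1106, 0.1099]
eef_rot: [-3.141, -0.0, 1.779]
force: [0.3, 0.1, 0.2]
grip_width: 0.0004
grip_force: 0.0
```

```bash
python3 - <<'E'
from h import *
o=get_obs();print(o['time_s'],o['ee_pos'],o['eef_rot'],o['grip_width'])
b=camera('side');np.savez('b2.npz',**b);a=camera('top');np.savez('a2.npz',**a)
def proj(c,p):
    K=c['camera_matrix'];T=np.array(c['T']);q=np.linalg.inv(T)@np.append(p,1)
    return K[0,2]+K[0,0]*q[0]/-q[2],K[1,2]+K[1,1]*-q[1]/-q[2]
p=o['ee_pos'];t=p-[0,0,.019]
for c in(b,a): print('tip',proj(c,t),'tcp',proj(c,p))
u,v=map(int,proj(b,t))
f=cv2.cvtColor(b['frame'],cv2.COLOR_RGB2BGR)
x0,y0=u-45,v-45;print(x0,y0)
fb=cv2.resize(f[y0:y0+80,x0:x0+90],None,fx=6,fy=6,interpolation=cv2.INTER_CUBIC)
f=cv2.cvtColor(a['frame'],cv2.COLOR_RGB2BGR);u,v=map(int,proj(a,t));print(u-35,v-40)
fa=cv2.resize(f[v-40:v+40,u-35:u+8],None,fx=6,fy=6,interpolation=cv2.INTER_CUBIC)
cv2.imwrite('pics/fin.png',np.hstack([fb,fa]))
E
```

```text
1.8 [0.55986367 0.11057859 0.10993075] [-3.14089610e+00 -1.82294814e-04  1.77943276e+00] 0.00038007429622491926
tip (np.float64(289.56250728761296), np.float64(196.70045050199843)) tcp (np.float64(289.2622166930118), np.float64(192.53186017441186))
tip (np.float64(294.9106087011087), np.float64(223.0288179001242)) tcp (np.float64(294.55374743330526), np.float64(222.06439434161518))
244 151
259 183
```

View pics/fin.png

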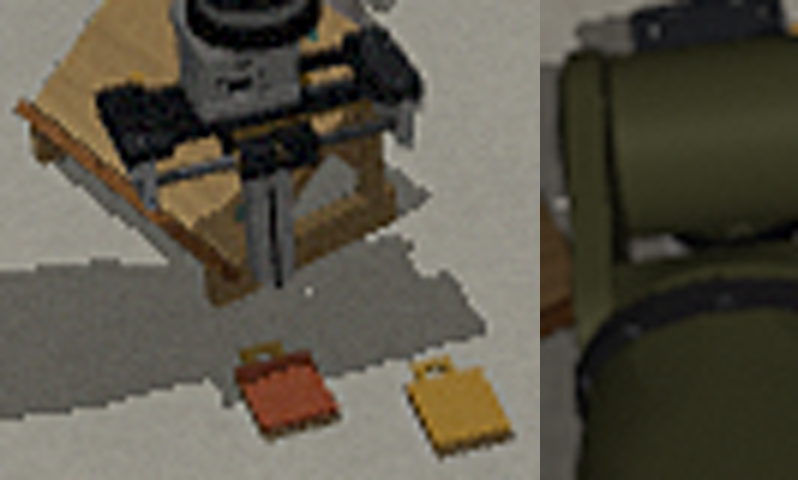

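```bash
python3 - <<'E'
from h import *
a=dict(np.load('a.npz'));W=cloud(a);g=a['frame'].astype(int).sum(2)
print(ray(a,354.8,229.1,.075),ray(a,355,229,.075))
print((W[218:242:4,344:360,2]*1000).round().astype(int)); print(g[218:242:4,344:360])
print('pins/dowels');
for r in (206,207,208,231,232,233): print(r,g[r,388:404])
print((W[[206,207,231,232,233],388:404,2]*1000).round().astype(int))
E
```

```text
[ 0.54634285 -0.06343782  0.075     ] [ 0.5466432  -0.06402145  0.075     ]
[[ 0 -2 -3  4 -2 -2 -7 -1  7  4  3 -1  3 -2  7 -3]
 [ 0  0 -1 -2  2  1  2  0  1 57 72 77 82 74 -5  2]
 [-5  4  2  0 -1  2  3  3 -2 66 82 74 79 73  3 -9]
 [ 1 -2 -1 -4 -3  1  1 -2  0 71 74 70 74 72 35 36]
 [-3 -1  4  0 -3  5 -2  2 -8 72 74 74 80 73 -9 -1]
 [ 0  2  6  5 -2  0  0 -4  2 61 73 72 67  3  4  1]]
[[349 356 323 282 283 320 369 357 351 356 366 375 370 353 346 348]
 [357 361 307 193 208 215 215 206 143  13  29  31  53 263 385 359]
 [356 368 312 190 201 210 221 209 123   1  47  43  52 255 374 361]
 [371 312 189 209 216 210 213 202 119   2  50  48  53 255 366 339]
 [358 296 184 205 209 217 218 204 123   2  41  48  51 272 396 372]
 [356 364 368 336 300 254 194 164  47   0   4   0 196 347 366 358]]
pins/dowels
206 [297 304 226 289 387 307 271 262 355 346 262 356 400 390 388 389]
207 [295 301 228 284 399 280 148 214 366 345 263 355 395 391 392 389]
208 [292 301 225 282 426 383 314 330 395 345 261 361 396 393 388 390]
231 [178 337 412 407 372 307 304 335 384 368 300 351 399 394 392 392]
232 [212 361 410 403 3
[... 1223 characters left out ...]
    22
                    16                   18                   23
                    17                   34                   35
                    19                   23                   21
                    20                   23                   25
                    20]
 [                  35                   18                   24
                    15                   26                   18
                    20                   14                   22
                    24                   17                   27
                    19                   21                   26
                    21]]<stdin>:7: RuntimeWarning: invalid value encountered in cast
```

```bash
python3 - <<'E'
from h import *
go([.5622,.1025,.07],Rt(101)); go([.5622,.1025,.0215],Rt(101))
E
```

```text
row [-0.037, 0.003, 0.162] [0.0, -0.0, 0.0027] dist 0.04151783116330896
row [-0.037, 0.003, 0.356] [0.0, -0.0, 0.0027] dist 0.08946347656108378
```

Call:
play_rows(motion=[[[-0.037,0.003,0.16,0,0,0.0027,0.6],[-0.037,0.003,0.16,0,0,0.0027,0.6],[-0.037,0.003,0.16,0,0,0.0027,0.6],[-0.037,0.003,0.16,0,0,0.0027,0.6],[-0.037,0.003,0.16,0,0,0.0027,0.6],[-0.037,0.003,0.16,0,0,0.0027,0.6],[-0.037,0.003,0.16,0,0,0.0027,0.6],[-0.037,0.003,0.25,0,0,0.0027,0.6],[-0.037,0.003,0.354,0,0,0.0027,0.6],[-0.037,0.003,0.354,0,0,0.0027,0.6]]], grip_force=20)

```text
time_s: 2.9
ee_pos: [0.5628, 0.1012, 0.0205]
eef_rot: [-3.141, -0.0, 1.76]
force: [-0.6, -0.1, 0.6]
grip_width: 0.0744
grip_force: 0.0
```

Call:
play_rows(motion=[[[0,0,0,0,0,0,-0.3],[0,0,0,0,0,0,-0.3],[0,0,0,0,0,0,-0.3],[0,0,0,0,0,0,-0.3],[0,0,0,0,0,0,-0.3],[0,0,0,0,0,0,-0.3]]], grip_force=20)

```text
time_s: 3.5
ee_pos: [0.5628, 0.1013, 0.022]
eef_rot: [3.141, 0.0, 1.76]
force: [-1.6, -1.0, 2.4]
grip_width: 0.0475
grip_force: 20.0
```

```bash
python3 - <<'E'
from h import *
o=get_obs();p=o['ee_pos'];Rc=R.from_euler('xyz',o['eef_rot'])
go(p+[0,0,.05],Rc);go([.50,-.09,.14],Rt(92));go([.463,-.2305,.095],Rt(89.1),[.50,-.09,.14],Rt(92))
E
```

```text
row [-0.0, 0.0, -0.2] [0.0, 0.0, 0.0] dist 0.05
row [-0.704, -0.391, -0.472] [0.0, -0.0, 0.0246] dist 0.23337252097234207
row [-0.556, -0.168, 0.18] [-0.0, -0.0, 0.0081] dist 0.15209947402933388
```

Call:
play_rows(motion=[[[0,0,-0.2,0,0,0,-0.3],[0,0,-0.4,0,0,0,-0.3],[-0.15,-0.1,-0.472,0,0,0.01,-0.3],[-0.3,-0.2,-0.472,0,0,0.02,-0.3],[-0.45,-0.3,-0.472,0,0,0.0246,-0.3],[-0.6,-0.391,-0.472,0,0,0.0246,-0.3],[-0.704,-0.391,-0.472,0,0,0.0246,-0.3],[-0.704,-0.391,-0.472,0,0,0.0246,-0.3]]], grip_force=20)

```text
time_s: 4.3
ee_pos: [0.4998, -0.0926, 0.1399]
eef_rot: [3.141, 0.0, 1.602]
force: [0.5, 0.1, 0.8]
grip_width: 0.0477
grip_force: 20.0
```

Call:
play_rows(motion=[[[-0.15,-0.05,0,0,0,0.0081,-0.3],[-0.3,-0.1,0,0,0,0.0081,-0.3],[-0.45,-0.168,0.05,0,0,0.0081,-0.3],[-0.556,-0.168,0.1,0,0,0.0081,-0.3],[-0.556,-0.168,0.18,0,0,0.0081,-0.3],[-0.556,-0.168,0.18,0,0,0.0081,-0.3],[-0.556,-0.168,0.18,0,0,0.0081,-0.3],[-0.556,-0.168,0.18,0,0,0.0081,-0.3]]])

```text
time_s: 5.1
ee_pos: [0.4633, -0.2298, 0.0957]
eef_rot: [3.141, 0.001, 1.556]
force: [-0.4, -0.3, -0.5]
grip_width: 0.0479
grip_force: 20.0
```

```bash
python3 - <<'E'
from h import *
o=get_obs();print(o['time_s'],o['ee_pos'],o['eef_rot'],o['grip_width'],o['grip_force'])
go([.463,-.2305,.0475],Rt(89.1))
b=camera('side');a=camera('top')
f=cv2.cvtColor(b['frame'],cv2.COLOR_RGB2BGR)
fb=cv2.resize(f[205:325,240:340],None,fx=4.5,fy=4.5,interpolation=cv2.INTER_CUBIC)
f=cv2.cvtColor(a['frame'],cv2.COLOR_RGB2BGR)
fa=cv2.resize(f[185:305,350:420],None,fx=4.5,fy=4.5,interpolation=cv2.INTER_CUBIC)
cv2.imwrite('pics/hov.png',np.hstack([fb,fa]))
E
```

```text
5.1 [ 0.46329533 -0.2298212   0.09566203] [3.14054199e+00 5.44508099e-04 1.55561794e+00] 0.047859444520261585 19.99250739812851
row [-0.003, -0.001, 0.193] [0.0002, 0.0001, 0.0001] dist 0.04816771658591427
```

View pics/hov.png

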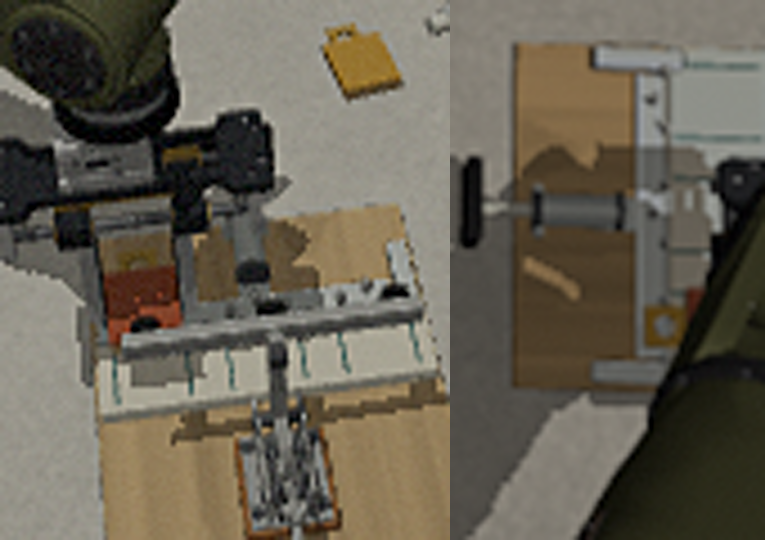

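```bash
python3 - <<'E'
from h import *
a=camera('top');g=a['frame']
m=((g[...,0].astype(int)-g[...,2])>45);m[:250]=0;m[266:]=0;m[:,:390]=0;m[:,404:]=0
print(m[250:266,390:404].astype(int)); print(g[250:266,390:404].sum(2))
for u,v in [(397,257),(397.3,257.2)]: print(ray(a,u,v,.078))
print(np.nanmedian(cloud(a)[m],0), ray(a,395,258.2,.034), ray(a,394.6,258,.034))
E
```

```text
[[0 0 0 0 0 0 0 0 0 0 0 0 0 1]
 [0 0 0 0 0 0 0 0 0 0 0 0 0 1]
 [0 0 0 0 0 0 0 0 0 0 0 0 0 1]
 [0 0 0 0 1 1 1 1 1 1 0 0 0 1]
 [0 0 0 0 1 1 1 1 1 1 1 1 1 0]
 [0 0 0 0 1 1 0 0 0 1 1 1 1 0]
 [0 0 0 0 1 0 0 0 0 0 1 1 0 0]
 [0 0 0 0 1 0 0 0 0 0 0 1 0 0]
 [0 0 0 0 1 0 0 0 0 0 1 1 0 0]
 [0 0 0 0 1 1 0 0 0 0 1 1 0 0]
 [0 0 0 0 1 1 1 1 1 1 1 0 0 0]
 [0 0 0 0 1 1 1 1 1 1 1 0 0 0]
 [0 0 0 0 0 0 0 0 0 0 0 0 0 0]
 [0 0 0 0 0 0 0 0 0 0 0 0 0 0]
 [0 0 0 0 0 0 0 0 0 0 0 0 0 0]
 [0 0 0 0 0 0 0 0 0 0 0 0 0 0]]
[[147 247 322 283 278 287 274 240 238 220 222 197 127 102]
 [149 246 324 286 286 277 227 194 250 276 286 249 155 115]
 [153 251 321 263 256 254 205 161 205 256 293 249 144 118]
 [168 258 303 210 193 200 189 164 163 195 223 198 128 118]
 [163 255 300 179 161 161 175 181 175 164 165 160 130 106]
 [155 252 302 184 162 182 234 251 205 150 168 169 133  83]
 [156 251 296 185 160 226 285 278 234 210 197 164 123  50]
 [156 244 286 186 159 216 274 274 254 246 202 158 108  30]
 [165 236 276 185 163 184 248 276 253 241 192 154  89  33]
 [165 238 275 191 164 170 216 250 228 190 187 148  51  34]
 [164 238 277 187 163 167 164 185 178 154 160 109  26  34]
 [170 241 270 164 160 161 168 171 174 193 162  63  37  40]
 [166 235 289 246 245 249 256 249 237 240 184  29  31  36]
 [159 240 326 315 315 321 299 263 268 238 133  20  29  34]
 [166 201 246 227 217 217 200 203 241 184  41  38  35  52]
 [267 252 244 244 255 259 232 215 213 103  26  37  35  46]]
[ 0.46650231 -0.18449678  0.078     ]
[ 0.46593897 -0.18534943  0.078     ]
[ 0.46973137 -0.18751241  0.07784792] [ 0.46620305 -0.18554614  0.034     ] [ 0.46678071 -0.18436882  0.034     ]
```

Call:
play_rows(motion=[[[-0.002,-0.002,0.08,0,0,0,-0.3],[-0.002,-0.002,0.14,0,0,0,-0.3],[-0.002,-0.002,0.17,0,0,0,-0.3],[-0.002,-0.002,0.195,0,0,0,-0.3],[-0.002,-0.002,0.2,0,0,0,-0.3],[-0.002,-0.002,0.202,0,0,0,-0.3]]])

```text
time_s: 5.85
ee_pos: [0.4624, -0.2309, 0.0446]
eef_rot: [3.141, 0.0, 1.555]
force: [-0.5, -0.6, -0.6]
grip_width: 0.0475
grip_force: 20.0
```

Call:
play_rows(motion=[[[0,0,0,0,0,0,0.25],[0,0,0,0,0,0,0.25],[0,0,0,0,0,0,0.25],[0,0,-0.1,0,0,0,0.25],[0,0,-0.3,0,0,0,0.6],[0,0,-0.45,0,0,0,0.6],[0.3,-0.05,-0.45,0,0,0,0.6],[0.5,-0.15,-0.45,0,0,0,0.6],[0.7,-0.3,-0.45,0,0,0,0.6],[0.9,-0.3,-0.45,0,0,0,0.6]]])

```text
time_s: 6.85
ee_pos: [0.3985, -0.0417, 0.1568]
eef_rot: [3.141, 0.0, 1.554]
force: [0.6, 0.5, -0.4]
grip_width: 0.0754
grip_force: 0.0
```

```bash
python3 - <<'E'
from h import *
o=get_obs();print(o['time_s'],o['ee_pos'],o['eef_rot'])
a=camera('top');np.savez('a3.npz',**a)
H,S,V=[x.astype(int) for x in cv2.split(cv2.cvtColor(a['frame'],cv2.COLOR_RGB2HSV))]
g=a['frame'].astype(int);m=((H<10)&(S>130)).astype(np.uint8);m[:, :395]=0;m[:,430:]=0;m[:240]=0;m[285:]=0
m=cv2.morphologyEx(m,cv2.MORPH_OPEN,np.ones((5,5)));v,u=np.nonzero(m)
print('terra',len(u),u.min(),u.max(),v.min(),v.max(),ray(a,u.mean(),v.mean(),.034))
mo=((H>15)&(H<26)&(S>165)).astype(np.uint8);mo[:, :282]=0;mo[:,326:]=0;mo[:180]=0;mo[240:]=0
mo=cv2.morphologyEx(mo,cv2.MORPH_OPEN,np.ones((9,9)));v,u=np.nonzero(mo);print('ochre',len(u),u.mean(),v.mean(),ray(a,u.mean(),v.mean(),.012))
f=cv2.cvtColor(a['frame'],cv2.COLOR_RGB2BGR)
cv2.imwrite('pics/p1.png',np.hstack([cv2.resize(f[200:290,370:440],None,fx=5.5,fy=5.5,interpolation=cv2.INTER_CUBIC),cv2.resize(f[175:265,280:340],None,fx=5.5,fy=5.5,interpolation=cv2.INTER_CUBIC)]))
E
```

```text
6.85 [ 0.39847628 -0.0417115   0.15680912] [3.14133419e+00 8.03089804e-05 1.55355371e+00]
terra 319 400 419 251 266 [ 0.46573638 -0.22849778  0.034     ]
ochre 266 310.8721804511278 192.99248120300751 [0.66568611 0.06775509 0.012     ]
```

View pics/p1.png

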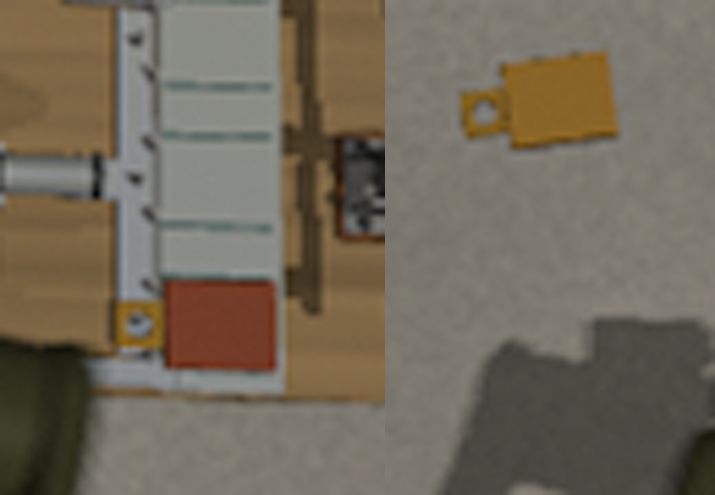

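```bash
python3 - <<'E'
from h import *
go([.6,.03,.14],Rt(97.3));go([.6624,.066,.08],Rt(97.3),[.6,.03,.14],Rt(97.3));go([.6624,.066,.022],Rt(97.3),[.6,.03,.14],Rt(97.3))
E
```

```text
row [0.278, 0.807, 0.067] [-0.0, -0.0002, -0.0226] dist 0.21392913494569882
row [0.111, 0.266, 0.24] [0.0, 0.0, 0.0] dist 0.09375371992619815
row [0.111, 0.266, 0.472] [0.0, 0.0, 0.0] dist 0.13825252258096418
```

Call:
play_rows(motion=[[[0.278,0.807,0.067,0,0,-0.0226,0.6],[0.278,0.807,0.067,0,0,-0.0226,0.6],[0.278,0.807,0.067,0,0,-0.0226,0.6],[0.278,0.807,0.067,0,0,-0.0226,0.6],[0.278,0.807,0.067,0,0,-0.0226,0.6],[0.278,0.807,0.067,0,0,-0.0226,0.6],[0.278,0.807,0.067,0,0,-0.0226,0.6]]])

```text
time_s: 7.6
ee_pos: [0.6023, 0.0231, 0.1398]
eef_rot: [-3.141, -0.0, 1.697]
force: [0.6, 0.4, -0.8]
grip_width: 0.0752
grip_force: 0.0
```

Call:
play_rows(motion=[[[0.111,0.266,0.1,0,0,0,0.6],[0.111,0.266,0.24,0,0,0,0.6],[0.111,0.266,0.24,0,0,0,0.6],[0.111,0.266,0.4,0,0,0,0.6],[0.111,0.266,0.472,0,0,0,0.6],[0.111,0.266,0.472,0,0,0,0.6]]])

```text
time_s: 8.2
ee_pos: [0.6644, 0.0584, 0.0216]
eef_rot: [-3.14, -0.0, 1.696]
force: [0.1, 0.7, 0.8]
grip_width: 0.0751
grip_force: 0.0
```

Call:
play_rows(motion=[[[0,0,0,0,0,0,-0.3],[0,0,0,0,0,0,-0.3],[0,0,0,0,0,0,-0.3],[0,0,0,0,0,0,-0.3],[0,0,0,0,0,0,-0.3],[0,0,0,0,0,0,-0.3]]])

```text
time_s: 8.8
ee_pos: [0.6657, 0.0591, 0.0228]
eef_rot: [3.141, 0.0, 1.697]
force: [-2.9, -0.3, 6.8]
grip_width: 0.0477
grip_force: 19.9
```

```bash
python3 - <<'E'
from h import *
o=get_obs();p=o['ee_pos'];print(p,o['eef_rot'])
go(p+[0,0,.11],R.from_euler('xyz',o['eef_rot']))
go([.64,-.13,.13],Rt(92))
go([.6184,-.2334,.095],Rt(89.1),[.64,-.13,.13],Rt(92))
go([.6184,-.2334,.0446],Rt(89.1),[.64,-.13,.13],Rt(92))
E
```

```text
[0.66569483 0.05912186 0.0227935 ] [3.14095059e+00 1.93447315e-04 1.69667709e+00]
row [-0.0, 0.0, -0.44] [0.0, 0.0, 0.0] dist 0.10999999999999997
row [-0.738, -0.197, -0.429] [0.0001, 0.0, 0.0145] dist 0.2189076017573746
row [-0.41, -0.101, 0.14] [-0.0, -0.0, 0.0081] dist 0.11127946800735526
row [-0.41, -0.101, 0.342] [-0.0, -0.0, 0.0081] dist 0.1358354887354553
```

Call:
play_rows(motion=[[[0,0,-0.2,0,0,0,-0.3],[0,0,-0.4,0,0,0,-0.3],[-0.15,-0.04,-0.429,0,0,0.0145,-0.3],[-0.3,-0.08,-0.429,0,0,0.0145,-0.3],[-0.45,-0.12,-0.429,0,0,0.0145,-0.3],[-0.6,-0.16,-0.429,0,0,0.0145,-0.3],[-0.738,-0.197,-0.429,0,0,0.0145,-0.3],[-0.738,-0.197,-0.429,0,0,0.0145,-0.3],[-0.738,-0.197,-0.429,0,0,0.0145,-0.3]]])

```text
time_s: 9.7
ee_pos: [0.6396, -0.1303, 0.1291]
eef_rot: [-3.141, -0.0, 1.604]
force: [0.1, 1.2, -0.2]
grip_width: 0.0476
grip_force: 19.9
```

Call:
play_rows(motion=[[[-0.2,-0.05,0,0,0,0.0081,-0.3],[-0.35,-0.1,0,0,0,0.0081,-0.3],[-0.438,-0.102,0.05,0,0,0.0081,-0.3],[-0.438,-0.102,0.1,0,0,0.0081,-0.3],[-0.438,-0.102,0.14,0,0,0.0081,-0.3],[-0.438,-0.102,0.14,0,0,0.0081,-0.3],[-0.438,-0.102,0.14,0,0,0.0081,-0.3],[-0.438,-0.102,0.14,0,0,0.0081,-0.3]]])

```text
time_s: 10.5
ee_pos: [0.6186, -0.2395, 0.0949]
eef_rot: [3.141, 0.0, 1.556]
force: [0.2, -0.3, -0.3]
grip_width: 0.048
grip_force: 19.9
```

```bash
python3 - <<'E'
from h import *
o=get_obs();p=o['ee_pos'];print(p,o['eef_rot'],o['force'],o['grip_width'])
a=camera('top');g=a['frame'].astype(int)
print((g[...,0]-g[...,2])[198:215,386:404])
f=cv2.cvtColor(a['frame'],cv2.COLOR_RGB2BGR)
cv2.imwrite('pics/hov2.png',cv2.resize(f[185:235,370:430],None,fx=8,fy=8,interpolation=cv2.INTER_CUBIC))
print(ray(a,397,207,.078),ray(a,398,208,.078), ray(a,395.2,206.9,.034))
E
```

```text
[ 0.61863632 -0.23949145  0.09492233] [3.14068148e+00 3.44564745e-04 1.55578029e+00] [ 0.19020179 -0.33617163 -0.31962376] 0.047960480137469834
[[ 3  3  3  3  2  3  2  3  2  3  3  2  2  2  1 -4 51 73]
 [ 0  1  0  1  1  0  1 -2 -2 -1 -1 -1 -1 -1 -3 -6 45 70]
 [ 8  8  8  8 10  9 11 20 27 19 17 25 23 17 13 14 52 61]
 [32 34 34 34 36 13  6 46 77 69 63 65 64 63 61 58 61 58]
 [42 41 41 42 43  9 -2 31 71 69 54 46 50 61 69 63 57 49]
 [40 39 39 42 39  9 -2 26 74 46 16  9 15 28 64 62 47 28]
 [40 38 38 40 39 11 -1 26 76 28 -3  0  9 14 47 63 42  0]
 [40 39 40 41 38 10 -1 26 75 36  3 -1 10 17 51 59 26 -2]
 [41 38 40 42 40 11 -2 25 75 60 24  6 20 33 62 48  3 -2]
 [40 40 40 40 40 10 -1 26 73 70 53 39 51 62 60 23 -5 -3]
 [40 40 41 42 40 11  1 24 73 67 68 69 68 63 43  0 -3 -2]
 [37 38 38 39 39 11  0  7 13 12 11 17 24 20 11 -6  1  6]
 [37 38 38 38 37 10  0  0 -2  0 -3  3 13  9 -4  0  6  9]
 [37 38 37 39 39 11  0  2  2  2  2  7 14  5 -2  3 10 10]
 [39 39 38 40 38 11  2  3  1  3  2  5  8 -1  1  9 11  9]
 [39 39 39 40 38 10  1  3  3  3  3  4  2  1  1  8  9 11]
 [38 39 38 39 38 11  1  3  3  3  2  3  1  4  7  9 11 12]]
[ 0.61271434 -0.18723543  0.078     ] [ 0.60976638 -0.19011496  0.078     ] [ 0.6209952  -0.18892806  0.034     ]
```

View pics/hov2.png

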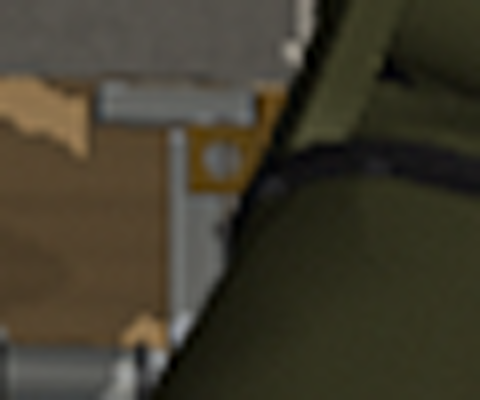

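Call:
play_rows(motion=[[[0,0.005,0.08,0,0,0,-0.3],[0,0.005,0.14,0,0,0,-0.3],[0,0.005,0.17,0,0,0,-0.3],[0,0.005,0.19,0,0,0,-0.3],[0,0.005,0.197,0,0,0,-0.3],[0,0.005,0.197,0,0,0,-0.3]]])

```text
time_s: 11.15
ee_pos: [0.6195, -0.2405, 0.0453]
eef_rot: [3.141, 0.0, 1.555]
force: [0.0, -0.6, -0.0]
grip_width: 0.0478
grip_force: 19.9
```

Call:
play_rows(motion=[[[0,0,0,0,0,0,0.25],[0,0,0,0,0,0,0.25],[0,0,0,0,0,0,0.25],[0,0,-0.1,0,0,0,0.25],[0,0,-0.3,0,0,0,0],[0.1,0,-0.5,0,0,0,0],[0.3,-0.2,-0.5,0,0,0,0],[0.5,-0.4,-0.5,0,0,0,0],[0.65,-0.6,-0.5,0,0,0,0],[0.65,-0.8,-0.5,0,0,0,0]]])

```text
time_s: 12.15
ee_pos: [0.4662, -0.0914, 0.1698]
eef_rot: [3.141, -0.0, 1.556]
force: [1.3, -0.7, 0.4]
grip_width: 0.0469
grip_force: 0.0
```

```bash
python3 - <<'E'
from h import *
o=get_obs();print(o['time_s'],o['ee_pos'],o['eef_rot'])
a=camera('top');np.savez('a4.npz',**a)
H,S,V=[x.astype(int) for x in cv2.split(cv2.cvtColor(a['frame'],cv2.COLOR_RGB2HSV))]
for n,m,r in [('terra',(H<10)&(S>130),(240,285)),('ochre',(H>14)&(H<26)&(S>150),(185,225))]:
  m=m.astype(np.uint8);m[:, :398]=0;m[:,430:]=0;m[:r[0]]=0;m[r[1]:]=0
  m=cv2.morphologyEx(m,cv2.MORPH_OPEN,np.ones((7,7)));v,u=np.nonzero(m)
  if len(u): print(n,len(u),u.min(),u.max(),v.min(),v.max(),ray(a,u.mean(),v.mean(),.034))
f=cv2.cvtColor(a['frame'],cv2.COLOR_RGB2BGR)
cv2.imwrite('pics/p2.png',cv2.resize(f[185:275,370:440],None,fx=6,fy=6,interpolation=cv2.INTER_CUBIC))
E
```

```text
12.15 [ 0.46623733 -0.09144831  0.16983681] [ 3.14079332e+00 -1.70792317e-05  1.55592565e+00]
terra 211 406 419 251 266 [ 0.4650298  -0.23842514  0.034     ]
ochre 306 398 419 200 214 [ 0.62088691 -0.2299884   0.034     ]
```

View pics/p2.png

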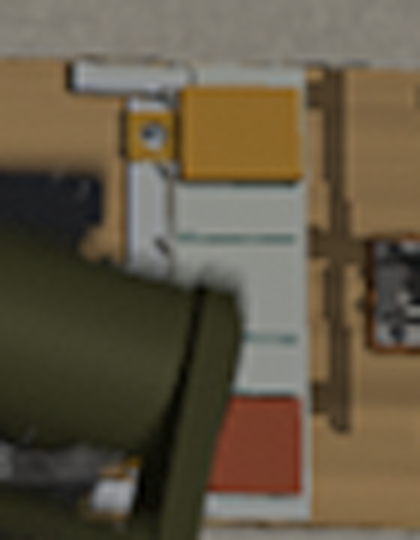

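```bash
python3 - <<'E'
from h import *
go([.51,-.28,.25],Rt(89)); go([.5367,-.457,.15],Rt(89),[.51,-.28,.25],Rt(89))
E
```

```text
row [-0.76, 0.213, -0.331] [-0.001, -0.0003, 0.0005] dist 0.21392998709129993
row [-0.706, 0.119, 0.4] [0.0, 0.0, 0.0] dist 0.20504119098366552
```

Call:
play_rows(motion=[[[-0.1,0.05,-0.2,0,0,0.0005,0],[-0.25,0.1,-0.331,0,0,0.0005,0],[-0.45,0.15,-0.331,0,0,0.0005,0],[-0.6,0.213,-0.331,0,0,0.0005,0],[-0.76,0.213,-0.331,0,0,0.0005,0],[-0.76,0.213,-0.331,0,0,0.0005,0],[-0.76,0.213,-0.331,0,0,0.0005,0],[-0.76,0.213,-0.331,0,0,0.0005,0]]])

```text
time_s: 13.0
ee_pos: [0.5178, -0.2833, 0.2527]
eef_rot: [3.141, -0.0, 1.552]
force: [0.4, 0.1, -0.2]
grip_width: 0.0467
grip_force: 0.0
```

Call:
play_rows(motion=[[[-0.2,0.119,0,0,0,0,0],[-0.4,0.119,0,0,0,0,0],[-0.6,0.119,0,0,0,0,0],[-0.706,0.119,0.2,0,0,0,0],[-0.706,0.119,0.4,0,0,0,0],[-0.706,0.119,0.4,0,0,0,0],[-0.706,0.119,0.4,0,0,0,0],[-0.706,0.119,0.4,0,0,0,0],[-0.706,0.119,0.4,0,0,0,0]]])

```text
time_s: 13.9
ee_pos: [0.5452, -0.4609, 0.156]
eef_rot: [3.138, 0.003, 1.553]
force: [-0.9, -0.0, 0.4]
grip_width: 0.047
grip_force: 0.0
```

```bash
python3 - <<'E'
from h import *
o=get_obs();p=o['ee_pos'];print(p,o['eef_rot'])
go([.5367,-.459,.0545],Rt(89))
b=camera('side')
def proj(c,p):
    K=c['camera_matrix'];T=np.array(c['T']);q=np.linalg.inv(T)@np.append(p,1)
    return K[0,2]+K[0,0]*q[0]/-q[2],K[1,2]+K[1,1]*-q[1]/-q[2]
print(proj(b,p-[0,0,.019]))
f=cv2.cvtColor(b['frame'],cv2.COLOR_RGB2BGR)
cv2.imwrite('pics/cl.png',cv2.resize(f[250:360,260:360],None,fx=5.4,fy=5.4,interpolation=cv2.INTER_CUBIC))
E
```

```text
[ 0.545184   -0.46094942  0.15604379] [3.13816414e+00 3.02557854e-03 1.55253093e+00]
row [0.008, -0.035, 0.406] [0.0005, 0.0005, -0.0001] dist 0.1019162388280553
(np.float64(311.4968476078016), np.float64(321.15387986479084))
```

View pics/cl.png

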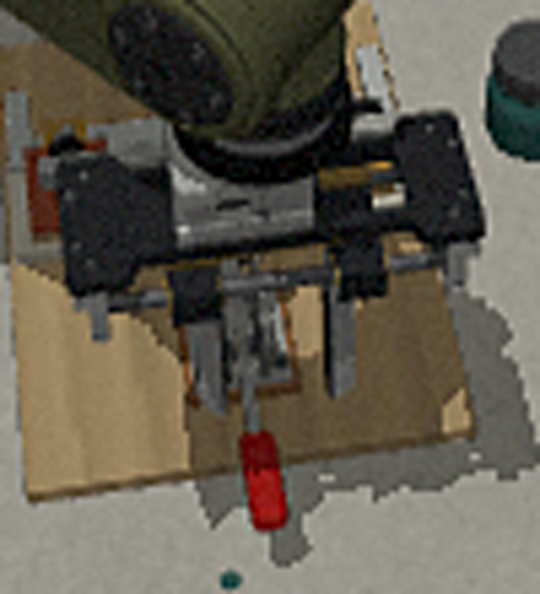

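Call:
play_rows(motion=[[[0.02,-0.035,0.1,0,0,0,0],[0.02,-0.035,0.25,0,0,0,0],[0.02,-0.035,0.36,0,0,0,0],[0.02,-0.035,0.406,0,0,0,0],[0.02,-0.035,0.406,0,0,0,0],[0.02,-0.035,0.406,0,0,0,-0.8],[0.02,-0.035,0.406,0,0,0,-0.8],[0.02,-0.035,0.406,0,0,0,-0.8],[0.02,-0.035,0.406,0,0,0,-0.8],[0.02,-0.035,0.406,0,0,0,-0.8]]], grip_force=12)

```text
time_s: 14.95
ee_pos: [0.5359, -0.4562, 0.0519]
eef_rot: [3.14, 0.001, 1.552]
force: [2.0, -0.5, 1.9]
grip_width: 0.022
grip_force: 1.2
```

```bash
python3 - <<'E'
from h import *
o=get_obs();print(o['ee_pos'],o['eef_rot'],o['force'],o['moment'],o['grip_width'],o['grip_force'])
E
```

```text
[ 0.5358581  -0.45622035  0.05185337] [3.14019306e+00 9.82749467e-04 1.55150699e+00] [ 1.97266233 -0.45860951  1.90677132] [-0.15024916 -0.34046413  0.00787664] 0.022028444501351083 1.1999021843075752
```

Call:
play_rows(motion=[[[0,0.006,-0.01,0,0,0,-0.8],[0,0.008,-0.01,0,0,0,-0.8],[0,0.008,-0.01,0,0,0,-0.8],[0,0.008,-0.01,0,0,0,-0.8]]], grip_force=20)

```text
time_s: 15.35
ee_pos: [0.538, -0.4559, 0.0536]
eef_rot: [3.14, 0.0, 1.552]
force: [7.6, -1.3, -2.3]
grip_width: 0.0177
grip_force: 20.0
```

```bash
python3 - <<'E'
import numpy as np
P=lambda t:np.array([95*np.cos(np.radians(t)),38+95*np.sin(np.radians(t))])
for a,l in [(170,[167,163,158,153,147,141,135,129,123,118]),(118,[112,106,100,94,88,82,77,73,70,68]),(68,[67,66,65,64,63])]:
  print([[round((P(t)-P(a))[0]/250,3),round(-(P(t)-P(a))[1]/250,3)] for t in l])
E
```

```text
[[np.float64(0.004), np.float64(-0.019)], [np.float64(0.011), np.float64(-0.045)], [np.float64(0.022), np.float64(-0.076)], [np.float64(0.036), np.float64(-0.107)], [np.float64(0.056), np.float64(-0.141)], [np.float64(0.079), np.float64(-0.173)], [np.float64(0.106), np.float64(-0.203)], [np.float64(0.135), np.float64(-0.229)], [np.float64(0.167), np.float64(-0.253)], [np.float64(0.196), np.float64(-0.27)]]
[[np.float64(0.036), np.float64(-0.017)], [np.float64(0.074), np.float64(-0.03)], [np.float64(0.112), np.float64(-0.039)], [np.float64(0.152), np.float64(-0.044)], [np.float64(0.192), np.float64(-0.044)], [np.float64(0.231), np.float64(-0.041)], [np.float64(0.264), np.float64(-0.035)], [np.float64(0.29), np.float64(-0.028)], [np.float64(0.308), np.float64(-0.022)], [np.float64(0.321), np.float64(-0.017)]]
[[np.float64(0.006), np.float64(0.003)], [np.float64(0.012), np.float64(0.005)], [np.float64(0.018), np.float64(0.008)], [np.float64(0.024), np.float64(0.011)], [np.float64(0.03), np.float64(0.014)]]
```

Call:
play_rows(motion=[[[0.004,0.004,-0.019,0,0,0,-0.8],[0.011,0.004,-0.045,0,0,0,-0.8],[0.022,0.004,-0.076,0,0,0,-0.8],[0.036,0.004,-0.107,0,0,0,-0.8],[0.056,0.004,-0.141,0,0,0,-0.8],[0.079,0.004,-0.173,0,0,0,-0.8],[0.106,0.004,-0.203,0,0,0,-0.8],[0.135,0.004,-0.229,0,0,0,-0.8],[0.167,0.004,-0.253,0,0,0,-0.8],[0.196,0.004,-0.27,0,0,0,-0.8]]])

```text
time_s: 16.35
ee_pos: [0.539, -0.4067, 0.1216]
eef_rot: [-3.141, 0.001, 1.551]
force: [-4.2, -1.0, -5.0]
grip_width: 0.0178
grip_force: 20.0
```

Call:
play_rows(motion=[[[0.036,-0.001,-0.017,0,0,0,-0.8],[0.074,-0.001,-0.03,0,0,0,-0.8],[0.112,-0.001,-0.039,0,0,0,-0.8],[0.152,-0.001,-0.044,0,0,0,-0.8],[0.192,-0.001,-0.044,0,0,0,-0.8],[0.231,-0.001,-0.041,0,0,0,-0.8],[0.264,-0.001,-0.035,0,0,0,-0.8],[0.29,-0.001,-0.028,0,0,0,-0.8],[0.308,-0.001,-0.022,0,0,0,-0.8],[0.321,-0.001,-0.017,0,0,0,-0.8]]])

```text
time_s: 17.35
ee_pos: [0.5408, -0.3264, 0.1281]
eef_rot: [3.14, 0.001, 1.551]
force: [-14.1, 4.3, 19.8]
grip_width: 0.0166
grip_force: 20.0
```

Call:
play_rows(motion=[[[0.003,-0.006,-0.006,0,0,0,-0.8],[0.008,-0.008,-0.004,0,0,0,-0.8],[0.014,-0.008,-0.001,0,0,0,-0.8],[0.018,-0.008,0.002,0,0,0,-0.8],[0.018,-0.008,0.002,0,0,0,-0.8]]])

```text
time_s: 17.85
ee_pos: [0.5404, -0.3219, 0.127]
eef_rot: [3.137, 0.002, 1.552]
force: [3.0, 1.0, 8.5]
grip_width: 0.0167
grip_force: 20.0
```

```bash
python3 - <<'E'
from h import *
o=get_obs();print(o['ee_pos'],o['eef_rot'],o['force'],o['moment'],o['grip_width'],o['grip_force'])
b=camera('side')
f=cv2.cvtColor(b['frame'],cv2.COLOR_RGB2BGR)
cv2.imwrite('pics/cl2.png',cv2.resize(f[210:340,245:360],None,fx=4.6,fy=4.6,interpolation=cv2.INTER_CUBIC))
W=cloud(b); print(np.round(W[268:300:2,284,:]*1000))
E
```

```text
[ 0.54038517 -0.32190687  0.12699722] [3.13654087e+00 1.69988449e-03 1.55186049e+00] [2.97144451 1.01485634 8.47377654] [ 0.05655396 -0.46437074  0.01638029] 0.01674588916744701 20.0212499499321
[[ 495. -348.  222.]
 [ 502. -162.    9.]
 [ 501. -176.   16.]
 [ 500. -186.   17.]
 [ 498. -228.   56.]
 [ 497. -237.   57.]
 [ 496. -242.   53.]
 [ 496. -222.   22.]
 [ 495. -230.   21.]
 [ 494. -237.   20.]
 [ 494. -244.   20.]
 [ 493. -253.   21.]
 [  nan   nan   nan]
 [ 491. -267.   20.]
 [ 490. -266.    9.]
 [ 489. -273.    8.]]
```

View pics/cl2.png

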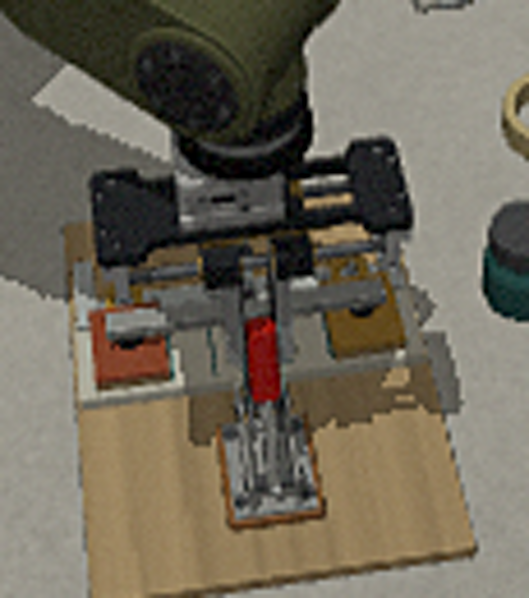

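Call:
play_rows(motion=[[[0.006,0,0.002,0,0,0,-0.8],[0.011,0,0.005,0,0,0,-0.8],[0.011,0,0.005,0,0,0,-0.8]]])

```text
time_s: 18.2
ee_pos: [0.5405, -0.3192, 0.1261]
eef_rot: [3.136, 0.002, 1.552]
force: [2.1, 1.7, 10.0]
grip_width: 0.0165
grip_force: 20.0
```

Call:
play_rows(motion=[[[0.008,0,0.003,0,0,0,-0.8],[0.016,0,0.007,0,0,0,-0.8],[0.016,0,0.007,0,0,0,-0.8]]])

```text
time_s: 18.5
ee_pos: [0.5406, -0.315, 0.1244]
eef_rot: [3.136, 0.002, 1.552]
force: [2.8, 3.6, 12.1]
grip_width: 0.0166
grip_force: 20.0
```

```bash
python3 - <<'E'
from h import *
o=get_obs();print(o['ee_pos'],o['force'],o['moment'])
b=camera('side');np.savez('b5.npz',**b);W=cloud(b)
H,S,V=[x.astype(int) for x in cv2.split(cv2.cvtColor(b['frame'],cv2.COLOR_RGB2HSV))]
m=((H<5)|(H>175))&(S>190)&(W[...,2]>.05);m[:270]=0;m[:, :290]=0;m[310:]=0;m[:,315:]=0
v,u=np.nonzero(m);print(len(u),v.min(),v.max())
for r in range(v.min(),v.max()+1): 
  k=m[r]; print(r,k.sum(),np.round(np.nanmedian(W[r][k],0)*1000,1))
E
```

```text
[ 0.5405736  -0.31499254  0.12444957] [ 2.7524935   3.62375909 12.06154052] [ 0.31730359 -0.20631107  0.00883065]
109 277 295
277 1 [ 544.7 -325.9  151.1]
278 4 [ 540.2 -328.6  151.7]
279 6 [ 536.8 -331.8  151.5]
280 5 [ 537.8 -334.8  150.4]
281 7 [ 537.4 -337.7  149.2]
282 6 [ 537.2 -337.6  144.7]
283 7 [ 537.1 -338.2  142. ]
284 7 [ 536.6 -340.1  140.4]
285 6 [ 537.7 -340.9  137. ]
286 7 [ 535.9 -340.5  132. ]
287 6 [ 537.3 -342.6  130.2]
288 6 [ 537.  -344.6  128. ]
289 6 [ 536.8 -343.5  123.8]
290 6 [ 536.3 -345.3  122. ]
291 5 [ 534.8 -346.1  119.1]
292 6 [ 535.9 -347.5  115.4]
293 7 [ 537.3 -347.9  111.1]
294 6 [ 535.5 -348.1  107.8]
295 5 [ 536.4 -349.7  106.2]
```

Call:
play_rows(motion=[[[0,0,0,0,0,0,-0.1],[0,0,0,0,0,0,-0.1],[0,0,0,0,0,0,-0.1],[-0.03,0,-0.006,0,0,0,-0.1],[-0.06,0,-0.01,0,0,0,-0.1],[-0.06,0,-0.01,0,0,0,-0.1]]])

```text
time_s: 19.15
ee_pos: [0.5384, -0.3318, 0.1243]
eef_rot: [3.141, 0.0, 1.55]
force: [0.3, 0.5, 0.9]
grip_width: 0.0423
grip_force: 0.0
```

```bash
cat > hd.py <<'E'
from h import *
o=get_obs();print(o['time_s'],o['ee_pos'],o['force'],o['grip_width'])
b=camera('side');np.savez('b6.npz',**b);W=cloud(b)
H,S,V=[x.astype(int) for x in cv2.split(cv2.cvtColor(b['frame'],cv2.COLOR_RGB2HSV))]
m=((H<5)|(H>175))&(S>190)&(W[...,2]>.05);m[:265]=0;m[:, :290]=0;m[345:]=0;m[:,320:]=0
v,u=np.nonzero(m);P=W[m][:,1:];print(len(u),v.min(),v.max())
Q=np.array([np.nanmedian(W[r][m[r]],0) for r in range(v.min(),v.max()+1) if m[r].sum()>2])[:,1:]
def fit(Q):
  c=Q.mean(0);d=np.linalg.svd(Q-c)[2][0];d*=np.sign(d[1]);return c,np.degrees(np.arctan2(d[1],d[0]))
print(fit(Q),fit(Q[3:]),fit(Q[4:-2]))
f=cv2.cvtColor(b['frame'],cv2.COLOR_RGB2BGR)
cv2.imwrite('pics/cl3.png',cv2.resize(f[250:320,270:340],None,fx=8,fy=8,interpolation=cv2.INTER_CUBIC))
E
python3 hd.py
```

```text
19.15 [ 0.53841114 -0.33177552  0.12433455] [0.26088846 0.4708921  0.89959116] 0.04225923019010051
104 278 295
(array([-0.34123666,  0.1309377 ]), np.float64(71.26874177359889)) (array([-0.34308638,  0.1268632 ]), np.float64(75.00385196205242)) (array([-0.34263719,  0.12825809]), np.float64(74.7375451837131))
```

```bash
python3 - <<'E'
from h import *
b=dict(np.load('b6.npz'))
def proj(c,p):
    K=c['camera_matrix'];T=np.array(c['T']);q=np.linalg.inv(T)@np.append(p,1)
    return round(K[0,2]+K[0,0]*q[0]/-q[2],1),round(K[1,2]+K[1,1]*-q[1]/-q[2],1)
for th in (170,80,75,70,65):
  t=np.radians(th);d=np.array([np.cos(t),np.sin(t)]);n=np.array([-np.sin(t),np.cos(t)])
  out=[]
  for r,k in ((123,8),(123,-8),(67,8),(67,-8)):
    q=(d*r+n*k)/1000; out.append(proj(b,[.537,-.364+q[0],.038+q[1]]))
  print(th,out)
H,S,V=[x.astype(int) for x in cv2.split(cv2.cvtColor(b['frame'],cv2.COLOR_RGB2HSV))]
m=((H<5)|(H>175))&(S>150);m[:265]=0;m[:, :290]=0;m[345:]=0;m[:,320:]=0
v,u=np.nonzero(m);print(v.min(),v.max(),[(r,int(m[r].sum()),u[v==r].mean().round(1)) for r in range(v.min(),v.max()+1)])
b=dict(np.load('b.npz'));H,S,V=[x.astype(int) for x in cv2.split(cv2.cvtColor(b['frame'],cv2.COLOR_RGB2HSV))]
m=((H<5)|(H>175))&(S>150);m[:265]=0;m[:, :290]=0;m[355:]=0;m[:,325:]=0
v,u=np.nonzero(m);print(v.min(),v.max())
E
```

```text
170 [(np.float64(310.8), np.float64(349.8)), (np.float64(310.5), np.float64(345.4)), (np.float64(307.5), np.float64(333.8)), (np.float64(307.2), np.float64(329.5))]
80 [(np.float64(301.4), np.float64(282.0)), (np.float64(300.6), np.float64(278.2)), (np.float64(302.7), np.float64(298.0)), (np.float64(301.9), np.float64(294.2))]
75 [(np.float64(300.8), np.float64(279.4)), (np.float64(300.1), np.float64(276.1)), (np.float64(302.4), np.float64(296.5)), (np.float64(301.6), np.float64(293.0))]
70 [(np.float64(300.3), np.float64(277.1)), (np.float64(299.6), np.float64(274.3)), (np.float64(302.1), np.float64(295.1)), (np.float64(301.4), np.float64(292.1))]
65 [(np.float64(299.8), np.float64(275.2)), (np.float64(299.2), np.float64(272.9)), (np.float64(301.8), np.float64(293.8)), (np.float64(301.2), np.float64(291.3))]
278 295 [(278, 4, np.float64(301.0)), (279, 5, np.float64(300.2)), (280, 7, np.float64(301.0)), (281, 6, np.float64(301.5)), (282, 7, np.float64(301.0)), (283, 7, np.float64(301.0)), (284, 7, np.float64(301.0)), (285, 5, np.float64(301.8)), (286, 5, np.float64(302.0)), (287, 6, np.float64(301.5)), (288, 6, np.float64(301.5)), (289, 6, np.float64(301.5)), (290, 6, np.float64(301.5)), (291, 6, np.float64(301.5)), (292, 7, np.float64(302.0)), (293, 7, np.float64(302.0)), (294, 7, np.float64(302.0)), (295, 5, np.float64(302.0))]
330 347
```

View pics/cl3.png

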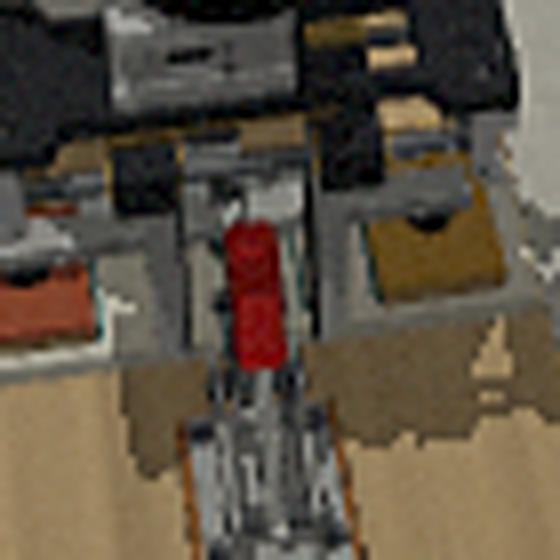

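Call:
play_rows(motion=[[[-0.008,0,-0.01,0,0,0,-0.9],[-0.008,0,-0.01,0,0,0,-0.9],[-0.008,0,-0.01,0,0,0,-0.9],[-0.008,0,-0.01,0,0,0,-0.9],[-0.008,0,-0.01,0,0,0,-0.9]]], grip_force=60)

```text
time_s: 19.7
ee_pos: [0.54, -0.3325, 0.1269]
eef_rot: [3.138, 0.001, 1.552]
force: [14.2, -2.1, -4.5]
grip_width: 0.0179
grip_force: 60.0
```

Call:
play_rows(motion=[[[0.008,0,0.002,0,0,0,-0.9],[0.016,0,0.004,0,0,0,-0.9],[0.024,0,0.007,0,0,0,-0.9],[0.032,0,0.01,0,0,0,-0.9],[0.032,0,0.01,0,0,0,-0.9]]])

```text
time_s: 20.2
ee_pos: [0.5401, -0.3262, 0.1253]
eef_rot: [3.137, 0.005, 1.552]
force: [11.6, -10.5, -1.7]
grip_width: 0.0177
grip_force: 60.0
```

Call:
play_rows(motion=[[[0.01,0.004,0.003,0,0,0,-0.9],[0.02,0.004,0.007,0,0,0,-0.9],[0.03,0.004,0.011,0,0,0,-0.9],[0.036,0.004,0.014,0,0,0,-0.9],[0.036,0.004,0.014,0,0,0,-0.9]]])

```text
time_s: 20.7
ee_pos: [0.5405, -0.3168, 0.1222]
eef_rot: [3.139, 0.004, 1.552]
force: [2.2, -5.8, 6.2]
grip_width: 0.0176
grip_force: 60.0
```

```bash
python3 hd.py
```

```text
20.7 [ 0.54051135 -0.31681229  0.12220325] [ 2.23956274 -5.78800129  6.15476696] 0.017637982746474507
112 276 294
(array([-0.33098775,  0.12707132]), np.float64(65.91885137450008)) (array([-0.33293356,  0.12303631]), np.float64(67.19310602335214)) (array([-0.33240124,  0.12454065]), np.float64(67.51456500289314))
```

Call:
play_rows(motion=[[[0.008,0,0.003,0,0,0,-0.9],[0.016,0,0.007,0,0,0,-0.9],[0.02,0,0.009,0,0,0,-0.9],[0.02,0,0.009,0,0,0,-0.9]]])

```text
time_s: 21.15
ee_pos: [0.5406, -0.3138, 0.121]
eef_rot: [3.137, 0.007, 1.551]
force: [0.8, -18.2, 9.3]
grip_width: 0.0178
grip_force: 60.0
```

```bash
python3 hd.py
```

```text
21.15 [ 0.54060075 -0.31381565  0.12097576] [  0.80872568 -18.21395614   9.2573554 ] 0.017840753207370243
115 275 293
(array([-0.32803445,  0.1262631 ]), np.float64(61.034922958233714)) (array([-0.33038658,  0.12276964]), np.float64(64.16704754435722)) (array([-0.32969101,  0.12419483]), np.float64(64.37246632450285))
```

Call:
play_rows(motion=[[[0,0,0,0,0,0,-0.3],[0,0,0,0,0,0,-0.3],[0,0,0,0,0,0,-0.3],[0,0,-0.15,0,0,0,-0.3],[0,0,-0.3,0,0,0,-0.3],[0.1,0,-0.4,0,0,0.02,0.3],[0.3,0,-0.4,0,0,0.04,0.3],[0.5,0,-0.4,0,0,0.06,0.3],[0.7,0,-0.4,0,0,0.08,0.3],[0.9,0,-0.4,0,0,0.1,0.3]]], grip_force=20)

```text
time_s: 22.2
ee_pos: [0.5438, -0.0834, 0.2184]
eef_rot: [-3.141, -0.0, 0.918]
force: [0.6, 0.4, 0.2]
grip_width: 0.0606
grip_force: 0.0
```

```bash
python3 hd.py; python3 - <<'E'
from h import *
o=get_obs();print(o['eef_rot'])
go([.5436,-.067,.16],Rt(-1))
a=camera('top');W=cloud(a)
H,S,V=[x.astype(int) for x in cv2.split(cv2.cvtColor(a['frame'],cv2.COLOR_RGB2HSV))]
for n,m,r in [('terra',(H<10)&(S>130),(240,285)),('ochre',(H>14)&(H<26)&(S>150),(185,225))]:
  m=m.astype(np.uint8);m[:, :398]=0;m[:,430:]=0;m[:r[0]]=0;m[r[1]:]=0
  v,u=np.nonzero(m);print(n,len(u),u.min(),u.max(),v.min(),v.max(),np.nanmedian(W[m>0],0))
E
```

```text
22.2 [ 0.54384163 -0.08344182  0.21837521] [0.64798231 0.37573818 0.23507422] 0.06063251738985763
109 275 293
(array([-0.32851742,  0.12650752]), np.float64(62.88416454783932)) (array([-0.33085048,  0.12294825]), np.float64(66.68772940501782)) (array([-0.33019809,  0.12418377]), np.float64(65.77866798285334))
[-3.14030171e+00 -1.31542743e-03  9.07352053e-01]
row [0.031, -0.026, 0.234] [-0.0003, -0.0001, 0.1472] dist 0.0594488895936127
terra 240 400 419 251 266 [ 0.46403731 -0.22139277  0.03382094]
ochre 123 404 419 200 214 [ 0.61515376 -0.24839203  0.03446311]
```

Call:
play_rows(motion=[[[0.031,-0.026,0.0,0,0,0.1472,0.3],[0.031,-0.026,0.0,0,0,0.1472,0.3],[0.031,-0.026,0.1,0,0,0.1472,0.3],[0.031,-0.026,0.234,0,0,0.1472,0.3],[0.031,-0.026,0.234,0,0,0.1472,0.3],[0.031,-0.026,0.234,0,0,0.1472,0.3],[0.031,-0.026,0.234,0,0,0.1472,0.3],[0.031,-0.026,0.234,0,0,0.1472,0.3]]])

```text
time_s: 23.1
ee_pos: [0.5438, -0.0758, 0.16]
eef_rot: [-3.142, 0.0, 0.002]
force: [0.7, -0.2, 0.5]
grip_width: 0.0612
grip_force: 0.0
```

```bash
python3 - <<'E'
from h import *
o=get_obs();print(o['ee_pos'],o['eef_rot']);go([.5436,-.067,.0625],Rt(-1))
b=camera('side');W=cloud(b)
m=(b['frame'].max(2)<45)&(W[...,2]>.045)&(W[...,2]<.085)&(abs(W[...,1]+.066)<.03)&(abs(W[...,0]-.543)<.04)
print(m.sum(),np.nanmedian(W[m],0),W[m].min(0),W[m].max(0))
E
```

```text
[ 0.54377159 -0.07575836  0.15997103] [-3.14156693e+00  1.02269268e-04  1.63678278e-03]
row [-0.001, -0.035, 0.39] [-0.0, 0.0, 0.003] dist 0.097863881580172
130 [ 0.54276165 -0.07009296  0.06393743] [ 0.51586465 -0.07746546  0.04566975] [ 0.56998875 -0.06184026  0.07941542]
```

Call:
play_rows(motion=[[[-0.001,-0.043,0.15,0,0,0.003,0.3],[-0.001,-0.043,0.3,0,0,0.003,0.3],[-0.001,-0.043,0.39,0,0,0.003,0.3],[-0.001,-0.043,0.39,0,0,0.003,0.3],[-0.001,-0.043,0.39,0,0,0.003,-0.3]]], grip_force=5)

```text
time_s: 23.65
ee_pos: [0.5439, -0.0649, 0.0633]
eef_rot: [3.142, -0.0, -0.019]
force: [0.7, -0.3, 0.9]
grip_width: 0.0562
grip_force: 0.0
```

```bash
python3 - <<'E'
from h import *
o=get_obs();print(o['time_s'],o['ee_pos'],o['eef_rot'],o['force'],o['grip_width'])
E
```

```text
23.65 [ 0.54391955 -0.06486879  0.06330374] [ 3.14150376e+00 -4.61619262e-04 -1.87309354e-02] [ 0.65172966 -0.2843007   0.90055436] 0.05616185356203273
```

Call:
play_rows(motion=[[[0,0,0,0,0,0,-0.5],[0,0,0,0,0,0,-0.6],[0,0,0,0,0,0,-0.9],[0,0,0,0,0,0,-0.9],[0,0,0,0,0,0,-0.9]]])

```text
time_s: 24.15
ee_pos: [0.5437, -0.0648, 0.0628]
eef_rot: [3.142, -0.0, -0.02]
force: [-0.5, -0.0, -1.2]
grip_width: 0.0164
grip_force: 0.0
```

Call:
play_rows(motion=[[[0,0,0,0,0,0,-0.95],[0,0,0,0,0,0,-0.95],[0,0,0,0,0,0,-0.95]]], grip_force=40)

```text
time_s: 24.45
ee_pos: [0.5437, -0.064, 0.0627]
eef_rot: [-3.141, -0.0, -0.02]
force: [0.2, 6.1, 3.1]
grip_width: 0.0116
grip_force: 40.0
```

Call:
play_rows(motion=[[[0,-0.012,0,0,0,0,-0.95],[0,-0.024,0,0,0,0,-0.95],[0,-0.036,0,0,0,0,-0.95],[0,-0.048,0,0,0,0,-0.95],[0,-0.048,0,0,0,0,-0.95],[0,-0.048,0,0,0,0,-0.95]]])

```text
time_s: 25.05
ee_pos: [0.5439, -0.0529, 0.0626]
eef_rot: [3.141, -0.0, -0.021]
force: [0.3, -3.9, 2.3]
grip_width: 0.0118
grip_force: 40.0
```

```bash
python3 - <<'E'
from h import *
o=get_obs();print(o['time_s'],o['ee_pos'],o['force'],o['grip_width'])
E
```

```text
25.05 [ 0.54388744 -0.05287027  0.06259565] [ 0.26909071 -3.88466109  2.30459142] 0.011849356819716073
```

Call:
play_rows(motion=[[[0,-0.012,0,0,0,0,-0.95],[0,-0.024,0,0,0,0,-0.95],[0,-0.036,0,0,0,0,-0.95],[0,-0.048,0,0,0,0,-0.95],[0,-0.058,0,0,0,0,-0.95],[0,-0.058,0,0,0,0,-0.95],[0,-0.058,0,0,0,0,-0.95]]])

```text
time_s: 25.75
ee_pos: [0.5441, -0.0389, 0.0626]
eef_rot: [3.141, -0.0, -0.021]
force: [-0.7, -8.7, 2.6]
grip_width: 0.0116
grip_force: 40.0
```

```bash
cat > ga.py <<'E'
from h import *
o=get_obs();print(o['time_s'],o['ee_pos'],o['force'],o['grip_width'])
b=camera('side');np.savez('bg.npz',**b)
H,S,V=[x.astype(int) for x in cv2.split(cv2.cvtColor(b['frame'],cv2.COLOR_RGB2HSV))]
r=(slice(225,280),slice(280,320))
for n,m in [('green',(H>38)&(H<85)&(S>70)),('red',((H<8)|(H>172))&(S>120))]:
  mm=np.zeros_like(m);mm[r]=m[r];v,u=np.nonzero(mm);print(n,len(u),(u.min(),u.max(),v.min(),v.max()) if len(u) else '')
a=camera('top')
H,S,V=[x.astype(int) for x in cv2.split(cv2.cvtColor(a['frame'],cv2.COLOR_RGB2HSV))]
r=(slice(222,242),slice(340,392))
for n,m in [('green',(H>38)&(H<85)&(S>70)),('red',((H<8)|(H>172))&(S>120))]:
  mm=np.zeros_like(m);mm[r]=m[r];v,u=np.nonzero(mm);print('top',n,len(u),(u.min(),u.max(),v.min(),v.max()) if len(u) else '')
E
python3 ga.py
```

```text
25.75 [ 0.54412136 -0.03890748  0.06255344] [-0.70097396 -8.66754279  2.60553418] 0.011646987461081603
green 17 (np.int64(284), np.int64(315), np.int64(231), np.int64(278))
red 39 (np.int64(284), np.int64(303), np.int64(230), np.int64(279))
top green 0 
top red 0
```

Call:
play_rows(motion=[[[0,-0.005,0,0,0,0,-0.95],[0,-0.01,0,0,0,0,-0.95],[0,-0.015,0,0,0,0,-0.95],[0,-0.015,0,0,0,0,-0.95],[0,-0.015,0,0,0,0,-0.95]]])

```text
time_s: 26.35
ee_pos: [0.5442, -0.0353, 0.0625]
eef_rot: [3.14, -0.0, -0.021]
force: [-2.3, -10.8, 2.3]
grip_width: 0.0121
grip_force: 40.0
```

```bash
python3 ga.py; python3 - <<'E'
from h import *
b=dict(np.load('bg.npz'));hs=cv2.cvtColor(b['frame'],cv2.COLOR_RGB2HSV)
def proj(c,p):
    K=c['camera_matrix'];T=np.array(c['T']);q=np.linalg.inv(T)@np.append(p,1)
    return round(K[0,2]+K[0,0]*q[0]/-q[2],1),round(K[1,2]+K[1,1]*-q[1]/-q[2],1)
print(proj(b,[.543,-.04,.03]),proj(b,[.543,-.1,.03]),proj(b,[.543,-.04,.062]))
for v in range(230,262): print(v,[tuple(int(q) for q in b['frame'][v,u]) for u in range(289,298)])
E
```

```text
26.35 [ 0.54418859 -0.03529955  0.06254027] [ -2.30349235 -10.80398979   2.2954609 ] 0.012106799604240475
green 19 (np.int64(283), np.int64(298), np.int64(229), np.int64(274))
red 38 (np.int64(285), np.int64(303), np.int64(231), np.int64(279))
top green 0 
top red 0 
(np.float64(291.2), np.float64(238.0)) (np.float64(293.6), np.float64(250.3)) (np.float64(290.7), np.float64(231.1))
230 [(68, 67, 65), (68, 66, 68), (72, 72, 68), (88, 91, 87), (112, 112, 108), (0, 6, 5), (11, 10, 13), (3, 11, 7), (7, 2, 0)]
231 [(78, 78, 75), (75, 74, 71), (64, 67, 64), (76, 77, 74), (117, 115, 112), (6, 2, 0), (7, 0, 0), (1, 13, 8), (0, 0, 0)]
232 [(74, 76, 73), (77, 77, 75), (68, 70, 68), (74, 72, 72), (107, 109, 105), (0, 0, 0), (13, 23, 17), (9, 4, 18), (1, 0, 0)]
233 [(79, 79, 76), (75, 71, 70), (67, 69, 64), (75, 72, 68), (102, 104, 100), (4, 3, 5), (0, 0, 0), (7, 1, 0), (8, 22, 9)]
234 [(77, 78, 74), (68, 67, 65), (79, 79, 79), (72, 72, 68), (83, 85, 80), (13, 10, 16), (0, 0, 0), (15, 11, 11), (0, 0, 0)]
235 [(83, 84, 82), (76, 75, 72), (76, 80, 77), (76, 75, 73), (87, 85, 83), (22, 23, 26), (0,
[... 3044 characters left out ...]
47, 149, 142), (152, 155, 146), (149, 151, 145), (145, 147, 138), (113, 117, 114)]
258 [(132, 119, 92), (111, 103, 84), (98, 87, 70), (133, 138, 132), (147, 147, 142), (152, 154, 148), (153, 156, 150), (144, 146, 142), (124, 128, 120)]
259 [(145, 122, 87), (145, 126, 88), (121, 102, 69), (122, 125, 124), (145, 149, 144), (152, 153, 149), (153, 156, 147), (143, 149, 141), (129, 131, 127)]
260 [(149, 127, 91), (146, 122, 85), (142, 116, 77), (115, 122, 121), (148, 151, 147), (155, 157, 150), (160, 163, 154), (153, 154, 148), (134, 141, 135)]
261 [(144, 122, 88), (144, 122, 87), (148, 122, 85), (117, 122, 120), (150, 152, 147), (139, 141, 135), (121, 122, 121), (119, 120, 115), (126, 131, 126)]
```

Call:
play_rows(motion=[[[0,0.003,0,0,0,0,-0.95],[0,0.003,0,0,0,0,-0.95],[0,0.003,0,0,0,0,-0.95],[0,0.003,0,0,0,0,-0.95],[0,0.003,0,0,0,0,-0.95],[0,0.003,0,0,0,0,-0.95]]])

```text
time_s: 27.05
ee_pos: [0.5442, -0.0361, 0.0626]
eef_rot: [3.14, -0.0, -0.021]
force: [-0.7, -9.5, 1.9]
grip_width: 0.0121
grip_force: 40.0
```

Call:
play_rows(motion=[[[0,0,0,0,0,0,-0.95],[0,0,0,0,0,0,-0.95],[0,0,0,0,0,0,-0.95],[0,0,0,0,0,0,-0.95],[0,0,0,0,0,0,-0.95],[0,0,0,0,0,0,-0.95],[0,0,0,0,0,0,-0.95],[0,0,0,0,0,0,-0.95],[0,0,0,0,0,0,-0.95],[0,0,0,0,0,0,-0.95]]])

```text
time_s: 28.05
ee_pos: [0.5442, -0.0361, 0.0625]
eef_rot: [3.14, -0.0, -0.021]
force: [-1.4, -10.1, 1.9]
grip_width: 0.0116
grip_force: 40.0
```

Call:
play_rows(motion=[[[0,0,0,0,0,0,-0.95],[0,0,0,0,0,0,-0.95],[0,0,0,0,0,0,-0.95],[0,0,0,0,0,0,-0.95],[0,0,0,0,0,0,-0.95],[0,0,0,0,0,0,-0.95],[0,0,0,0,0,0,-0.95],[0,0,0,0,0,0,-0.95],[0,0,0,0,0,0,-0.95],[0,0,0,0,0,0,-0.95]]])

```text
time_s: 29.05
ee_pos: [0.5442, -0.0361, 0.0625]
eef_rot: [3.14, -0.0, -0.021]
force: [-1.1, -9.6, 2.2]
grip_width: 0.0115
grip_force: 40.0
```

Call:
play_rows(motion=[[[0,0.015,0,0,0,0,-0.95],[0,0.03,0,0,0,0,-0.95],[0,0.045,0,0,0,0,-0.95],[0,0.06,0,0,0,0,-0.95],[0,0.075,0,0,0,0,-0.95],[0,0.09,0,0,0,0,-0.95],[0,0.098,0,0,0,0,-0.95],[0,0.098,0,0,0,0,-0.95],[0,0.098,0,0,0,0,-0.95]]])

```text
time_s: 29.95
ee_pos: [0.5437, -0.0597, 0.0626]
eef_rot: [-3.142, -0.0, -0.021]
force: [0.4, -2.1, 5.0]
grip_width: 0.0116
grip_force: 40.0
```

Call:
play_rows(motion=[[[0,0.004,0,0,0,0,-0.95],[0,0.008,0,0,0,0,-0.95],[0,0.008,0,0,0,0,-0.95],[0,0.008,0,0,0,0,-0.95]]])

```text
time_s: 30.35
ee_pos: [0.5437, -0.0618, 0.0625]
eef_rot: [3.142, -0.0, -0.021]
force: [0.1, -0.6, 4.5]
grip_width: 0.0116
grip_force: 40.0
```

Call:
play_rows(motion=[[[0,0,0,0,0,0,-0.1],[0,0,0,0,0,0,-0.1],[0,0,0,0,0,0,-0.1],[0,0,0,0,0,0,-0.1],[0,0,-0.2,0,0,0,-0.1],[0,0,-0.4,0,0,0,-0.1],[0,0,-0.6,0,0,-0.02,-0.1],[0,0.2,-0.68,0,0,-0.04,-0.1],[0,0.3,-0.68,0,0,-0.06,-0.1],[0,0.45,-0.68,0,0,-0.08,-0.1]]], grip_force=20)

```text
time_s: 31.35
ee_pos: [0.5414, -0.175, 0.2335]
eef_rot: [3.141, -0.001, 0.488]
force: [0.7, -0.1, -0.9]
grip_width: 0.0421
grip_force: 0.0
```

```bash
python3 - <<'E'
from h import *
o=get_obs();print(o['ee_pos'],o['eef_rot'],o['grip_width']);go([.5406,-.3185,.20],Rt(88.95))
E
```

```text
[ 0.54136268 -0.17497075  0.23348173] [ 3.14052982e+00 -1.17088675e-03  4.88020496e-01] 0.04213249053474903
row [-0.272, 0.506, 0.134] [0.0003, -0.0001, -0.1694] dist 0.1473847127615748
```

Call:
play_rows(motion=[[[-0.1,0.2,0,0,0,-0.024,-0.1],[-0.2,0.4,0,0,0,-0.048,-0.1],[-0.272,0.506,0,0,0,-0.072,-0.1],[-0.272,0.506,0.05,0,0,-0.095,-0.1],[-0.272,0.506,0.134,0,0,-0.118,-0.1],[-0.272,0.506,0.134,0,0,-0.14,-0.1],[-0.272,0.506,0.134,0,0,-0.1694,-0.1],[-0.272,0.506,0.134,0,0,-0.1694,-0.1],[-0.272,0.506,0.134,0,0,-0.1694,-0.1],[-0.272,0.506,0.134,0,0,-0.1694,-0.1]]])

```text
time_s: 32.35
ee_pos: [0.5397, -0.3178, 0.1989]
eef_rot: [-3.141, -0.0, 1.545]
force: [-0.3, 0.5, 1.4]
grip_width: 0.0423
grip_force: 0.0
```

```bash
python3 hd.py; python3 - <<'E'
from h import *
o=get_obs();print(o['ee_pos'],o['eef_rot'],o['grip_width']);go([.5406,-.3185,.1235],Rt(88.95))
E
```

```text
32.35 [ 0.53966682 -0.31778468  0.19888365] [-0.33675522  0.51195813  1.36726753] 0.04232483473392407
112 275 293
(array([-0.32826044,  0.12622506]), np.float64(61.90966984029258)) (array([-0.33049139,  0.1225705 ]), np.float64(64.21266427705062)) (array([-0.32984325,  0.12386803]), np.float64(65.10959328226058))
[ 0.53968738 -0.31780552  0.19894014] [-3.14153594e+00 -6.44285496e-05  1.54507067e+00] 0.04235519990961026
row [-0.003, 0.004, 0.302] [-0.0, -0.0, -0.0012] dist 0.07544885183940891
```

Call:
play_rows(motion=[[[-0.003,0.004,0.1,0,0,-0.0012,-0.1],[-0.003,0.004,0.2,0,0,-0.0012,-0.1],[-0.003,0.004,0.302,0,0,-0.0012,-0.1],[-0.003,0.004,0.302,0,0,-0.0012,-0.1],[-0.003,0.004,0.302,0,0,-0.0012,-0.9],[-0.003,0.004,0.302,0,0,-0.0012,-0.9],[-0.003,0.004,0.302,0,0,-0.0012,-0.9],[-0.003,0.004,0.302,0,0,-0.0012,-0.9],[-0.003,0.004,0.302,0,0,-0.0012,-0.9]]], grip_force=60)

```text
time_s: 33.3
ee_pos: [0.5405, -0.3189, 0.1248]
eef_rot: [3.141, 0.001, 1.554]
force: [-4.3, 0.7, 6.2]
grip_width: 0.0175
grip_force: 60.0
```

```bash
python3 - <<'E'
import numpy as np
P=lambda t:np.array([95*np.cos(np.radians(t)),38+95*np.sin(np.radians(t))])
for a,l in [(65,[67,70,73,76,80,85,90,95,101,107]),(107,[113,119,125,131,137,143,149,154,158,161]),(161,[164,167,169,171,173])]:
  print([[round(float((P(t)-P(a))[0]/250),3),round(float(-(P(t)-P(a))[1]/250),3)] for t in l])
E
```

```text
[[-0.012, -0.005], [-0.031, -0.013], [-0.049, -0.019], [-0.069, -0.024], [-0.095, -0.03], [-0.127, -0.034], [-0.161, -0.036], [-0.194, -0.034], [-0.233, -0.029], [-0.272, -0.019]]
[[-0.037, 0.014], [-0.073, 0.031], [-0.107, 0.052], [-0.138, 0.077], [-0.167, 0.104], [-0.192, 0.135], [-0.215, 0.168], [-0.23, 0.197], [-0.241, 0.221], [-0.248, 0.24]]
[[-0.006, 0.019], [-0.011, 0.038], [-0.014, 0.051], [-0.016, 0.064], [-0.018, 0.077]]
```

Call:
play_rows(motion=[[[-0.012,0,-0.005,0,0,0,-0.9],[-0.031,0,-0.013,0,0,0,-0.9],[-0.049,0,-0.019,0,0,0,-0.9],[-0.069,0,-0.024,0,0,0,-0.9],[-0.095,0,-0.03,0,0,0,-0.9],[-0.127,0,-0.034,0,0,0,-0.9],[-0.161,0,-0.036,0,0,0,-0.9],[-0.194,0,-0.034,0,0,0,-0.9],[-0.233,0,-0.029,0,0,0,-0.9],[-0.272,0,-0.019,0,0,0,-0.9]]])

```text
time_s: 34.3
ee_pos: [0.5395, -0.3863, 0.1303]
eef_rot: [3.141, -0.001, 1.554]
force: [-10.2, 4.7, 11.5]
grip_width: 0.0139
grip_force: 74.6
```

```bash
sed -i 's/m\[345:\]=0/m[352:]=0/' hd.py; python3 hd.py
```

```text
34.3 [ 0.53954372 -0.38626889  0.13030939] [-10.15715583   4.74077798  11.52201003] 0.013922083405239937
71 266 302
(array([-0.37705146,  0.13825666]), np.float64(87.6557632034063)) (array([-0.37800655,  0.13330944]), np.float64(92.43657808640127)) (array([-0.37827992,  0.13574408]), np.float64(92.64488663831098))
```

Call:
play_rows(motion=[[[0,0,0,0,0,0,-0.1],[0,0,0,0,0,0,-0.1],[0,0,0,0,0,0,-0.1],[0.04,-0.004,-0.011,0,0,0,-0.1],[0.077,-0.004,-0.011,0,0,0,-0.1],[0.077,-0.004,-0.011,0,0,0,-0.1],[0.077,-0.004,-0.011,0,0,0,-0.1]]], grip_force=40)

```text
time_s: 35.05
ee_pos: [0.539, -0.3669, 0.1312]
eef_rot: [3.141, 0.0, 1.555]
force: [0.2, -0.0, 0.2]
grip_width: 0.042
grip_force: 0.0
```

```bash
python3 hd.py;  python3 - <<'E'
from h import *
b=dict(np.load('b6.npz'));W=cloud(b)
H,S,V=[x.astype(int) for x in cv2.split(cv2.cvtColor(b['frame'],cv2.COLOR_RGB2HSV))]
m=((H<5)|(H>175))&(S>150);m[:255]=0;m[:, :290]=0;m[352:]=0;m[:,320:]=0
for r in range(260,312):
  if m[r].sum()>1: print(r,m[r].sum(),np.round(np.nanmedian(W[r][m[r]],0)*1000))
E
```

```text
35.05 [ 0.53902186 -0.36691121  0.13120997] [ 0.17375739 -0.00941742  0.21510219] 0.04199375702540617
93 269 302
(array([-0.37628429,  0.13783803]), np.float64(87.45759181867696)) (array([-0.37744259,  0.13313277]), np.float64(93.33647796196223)) (array([-0.37771627,  0.13541604]), np.float64(95.28619120580404))
288 4 [ 540. -369.  157.]
289 6 [ 537. -372.  157.]
290 6 [ 536. -374.  156.]
291 5 [ 534. -377.  155.]
292 7 [ 537. -379.  153.]
293 6 [ 538. -379.  148.]
294 6 [ 535. -378.  145.]
295 7 [ 536. -379.  140.]
296 7 [ 536. -379.  137.]
297 7 [ 536. -378.  131.]
298 8 [ 537. -375.  125.]
299 6 [ 537. -377.  122.]
300 7 [ 536. -376.  118.]
301 6 [ 537. -377.  115.]
302 6 [ 537. -376.  109.]
303 2 [ 534. -374.  102.]
```

```bash
python3 - <<'E'
import numpy as np
P=lambda t:np.array([95*np.cos(np.radians(t)),38+95*np.sin(np.radians(t))])
for a,l in [(93,[95,98,102,106,110,114,118,122,126,130]),(130,[134,138,142,146,150,154,158,162,165,168])]:
  print([[round(float((P(t)-P(a))[0]/250),3),round(float(-(P(t)-P(a))[1]/250),3)] for t in l])
E
```

```text
[[-0.013, 0.001], [-0.033, 0.003], [-0.059, 0.008], [-0.085, 0.014], [-0.11, 0.022], [-0.135, 0.032], [-0.159, 0.044], [-0.181, 0.057], [-0.203, 0.072], [-0.224, 0.088]]
[[-0.02, 0.018], [-0.038, 0.037], [-0.055, 0.057], [-0.071, 0.079], [-0.085, 0.101], [-0.097, 0.125], [-0.108, 0.149], [-0.117, 0.174], [-0.123, 0.193], [-0.127, 0.212]]
```

Call:
play_rows(motion=[[[0,0,0,0,0,0,-0.9],[0,0,0,0,0,0,-0.9],[0,0,0,0,0,0,-0.9],[0,0,0,0,0,0,-0.9],[0,0,0,0,0,0,-0.9]]], grip_force=40)

```text
time_s: 35.6
ee_pos: [0.5395, -0.3674, 0.1309]
eef_rot: [3.14, 0.0, 1.554]
force: [6.1, -1.5, -2.5]
grip_width: 0.0178
grip_force: 40.0
```

Call:
play_rows(motion=[[[-0.013,0.001,0.001,0,0,0,-0.9],[-0.033,0.001,0.003,0,0,0,-0.9],[-0.059,0.001,0.008,0,0,0,-0.9],[-0.085,0,0.014,0,0,0,-0.9],[-0.11,0,0.022,0,0,0,-0.9],[-0.135,0,0.032,0,0,0,-0.9],[-0.159,0,0.044,0,0,0,-0.9],[-0.181,0,0.057,0,0,0,-0.9],[-0.203,0,0.072,0,0,0,-0.9],[-0.224,0,0.088,0,0,0,-0.9]]])

```text
time_s: 36.6
ee_pos: [0.5387, -0.4246, 0.1113]
eef_rot: [3.138, 0.003, 1.554]
force: [0.1, -2.6, 13.6]
grip_width: 0.018
grip_force: 40.0
```

```bash
python3 hd.py
```

```text
36.6 [ 0.53866909 -0.4245801   0.11134794] [ 0.09747646 -2.61160009 13.61335361] 0.01796266600384225
45 269 317
(array([-0.42537453,  0.13367996]), np.float64(95.63080194827465)) (array([-0.42674208,  0.12915964]), np.float64(110.4197753029497)) (array([-0.42917701,  0.13459529]), np.float64(0.0))
```

Call:
play_rows(motion=[[[-0.022,0,0.016,0,0,0,-0.9],[-0.042,0,0.034,0,0,0,-0.9],[-0.06,0,0.053,0,0,0,-0.9],[-0.076,0,0.075,0,0,0,-0.9],[-0.09,0,0.098,0,0,0,-0.9],[-0.102,0,0.122,0,0,0,-0.9],[-0.112,0,0.147,0,0,0,-0.9],[-0.12,0,0.172,0,0,0,-0.9],[-0.125,0,0.192,0,0,0,-0.9],[-0.128,0,0.212,0,0,0,-0.9]]])

```text
time_s: 37.65
ee_pos: [0.5381, -0.4596, 0.0596]
eef_rot: [3.136, 0.009, 1.552]
force: [0.7, -20.0, 15.0]
grip_width: 0.0177
grip_force: 40.0
```

```bash
cat > op.py <<'E'
from h import *
o=get_obs();print(o['time_s'],o['ee_pos'],o['force'],o['grip_width'])
for n in('side','top'):
  b=camera(n);W=cloud(b)
  H,S,V=[x.astype(int) for x in cv2.split(cv2.cvtColor(b['frame'],cv2.COLOR_RGB2HSV))]
  m=((H<6)|(H>174))&(S>150)
  if n=='side': m[:285]=0;m[:, :285]=0;m[355:]=0;m[:,325:]=0
  else: m[:215]=0;m[250:]=0;m[:,:425]=0;m[:,510:]=0
  v,u=np.nonzero(m)
  if len(u): print(n,len(u),u.min(),u.max(),u.mean().round(1),v.min(),v.max(),np.nanmedian(W[m],0))
E
python3 op.py
```

```text
37.65 [ 0.53813781 -0.45956694  0.05963443] [  0.71824349 -19.95134301  15.02836329] 0.017735647133650438
side 78 293 321 308.4 293 337 [ 0.53650794 -0.46681615  0.09230688]
top 39 477 495 480.3 216 235 [ 0.54153707 -0.4259057   0.07751643]
```

Call:
play_rows(motion=[[[-0.01,0,0.01,0,0,0,-0.9],[-0.014,0,0.02,0,0,0,-0.9],[-0.014,0,0.03,0,0,0,-0.9],[-0.014,0,0.036,0,0,0,-0.9],[-0.014,0,0.036,0,0,0,-0.9]]])

```text
time_s: 38.25
ee_pos: [0.538, -0.4622, 0.0497]
eef_rot: [3.137, 0.007, 1.553]
force: [2.9, -16.6, 8.7]
grip_width: 0.0179
grip_force: 40.0
```

```bash
python3 op.py
```

```text
38.25 [ 0.5380219  -0.4622026   0.04968667] [  2.9201548  -16.61894944   8.66800735] 0.017926728362351794
side 84 285 320 308.5 298 341 [ 0.5357168  -0.46860112  0.08056417]
top 34 477 484 480.1 230 236 [ 0.54125759 -0.42826456  0.07156908]
```

Call:
play_rows(motion=[[[0,0,0,0,0,0,-0.1],[0,0,0,0,0,0,-0.1],[0,0,0,0,0,0,-0.1],[0,0,0,0,0,0,-0.1],[0,0,-0.2,0,0,0,-0.1],[0,0,-0.4,0,0,0,-1],[0,0,-0.4,0,0,0,-1],[0,0,-0.4,0,0,0,-1]]])

```text
time_s: 39.15
ee_pos: [0.5376, -0.4589, 0.1481]
eef_rot: [3.14, 0.001, 1.554]
force: [-1.3, -0.1, -1.2]
grip_width: 0.0216
grip_force: 0.0
```

```bash
python3 op.py; python3 - <<'E'
from h import *
b=camera('side');W=cloud(b)
H,S,V=[x.astype(int) for x in cv2.split(cv2.cvtColor(b['frame'],cv2.COLOR_RGB2HSV))]
m=((H<6)|(H>174))&(S>150);m[:310]=0;m[:, :300]=0;m[355:]=0;m[:,320:]=0
for r in range(310,355):
  if m[r].sum()>1: print(r,m[r].sum(),np.round(np.nanmedian(W[r][m[r]],0)*1000))
E
```

```text
39.15 [ 0.53762746 -0.4589469   0.14810387] [-1.3241305  -0.10191833 -1.21149367] 0.021639885637590214
side 111 296 320 308.0 294 341 [ 0.53534544 -0.45749234  0.07850198]
top 74 434 492 483.4 230 235 [ 0.53941975 -0.4382045   0.07444124]
326 5 [ 537. -427.   71.]
327 5 [ 537. -431.   71.]
328 6 [ 537. -434.   72.]
329 7 [ 535. -438.   73.]
330 7 [ 535. -442.   75.]
331 6 [ 535. -447.   77.]
332 6 [ 535. -451.   79.]
333 7 [ 536. -454.   78.]
334 7 [ 535. -458.   80.]
335 7 [ 534. -461.   82.]
336 6 [ 535. -468.   87.]
337 7 [ 536. -469.   83.]
338 7 [ 536. -472.   82.]
339 7 [ 535. -473.   79.]
340 7 [ 535. -475.   78.]
341 5 [ 534. -476.   74.]
```

Call:
play_rows(motion=[[[0,0,0.12,0,0,0,-1],[0,0,0.18,0,0,0,-1],[0,0,0.2,0,0,0,-1],[0,0,0.215,0,0,0,-1],[0,0,0.23,0,0,0,-1],[0,0,0.245,0,0,0,-1],[0,0,0.258,0,0,0,-1],[0,0,0.264,0,0,0,-1],[0,0,0.264,0,0,0,-1]]], grip_force=10)

```text
time_s: 40.2
ee_pos: [0.5377, -0.4593, 0.0834]
eef_rot: [3.14, 0.002, 1.554]
force: [-3.8, 3.3, 15.1]
grip_width: 0.0006
grip_force: 7.4
```

```bash
python3 op.py
```

```text
40.2 [ 0.53770656 -0.45930742  0.08336913] [-3.8366907   3.26885448 15.06893567] 0.0005924475080123115
side 57 292 320 308.5 287 347 [ 0.53405961 -0.47861939  0.06463226]
top 42 477 486 481.3 231 236 [ 0.54114536 -0.43418031  0.05868572]
```

Call:
play_rows(motion=[[[0,0,-0.2,0,0,0,-1],[0,0,-0.4,0,0,0,-1],[0,0,-0.6,0,0,0,-1],[0.2,-0.2,-0.68,0,0,0,0.6],[0.4,-0.4,-0.68,0,0,0,0.6],[0.6,-0.55,-0.68,0,0,0,0.6],[0.8,-0.6,-0.68,0,0,0,0.6],[0.95,-0.6,-0.68,0,0,0,0.6],[0.95,-0.6,-0.68,0,0,0,0.6]]])

```text
time_s: 41.2
ee_pos: [0.3901, -0.2168, 0.2513]
eef_rot: [3.141, 0.0, 1.554]
force: [0.4, -0.5, -0.6]
grip_width: 0.0451
grip_force: 0.0
```

```bash
python3 op.py; cat > pan.py <<'E'
from h import *
a=camera('top');np.savez('a6.npz',**a);W=cloud(a)
H,S,V=[x.astype(int) for x in cv2.split(cv2.cvtColor(a['frame'],cv2.COLOR_RGB2HSV))]
for n,m,r in [('terra',(H<10)&(S>130),(240,285)),('ochre',(H>14)&(H<26)&(S>150),(185,225))]:
  m=m.astype(np.uint8);m[:, :385]=0;m[:,430:]=0;m[:r[0]]=0;m[r[1]:]=0
  m=cv2.morphologyEx(m,cv2.MORPH_OPEN,np.ones((7,7)));v,u=np.nonzero(m)
  if len(u): print(n,len(u),u.min(),u.max(),v.min(),v.max(),ray(a,u.mean(),v.mean(),.034),np.nanmedian(W[m>0],0)[2])
E
python3 pan.py
```

```text
41.2 [ 0.39014799 -0.2168053   0.25133433] [ 0.36164546 -0.50111061 -0.6465455 ] 0.04506129264107587
side 115 304 312 308.3 330 347 [ 0.53514419 -0.45830752  0.06095711]
top 105 477 495 486.3 231 236 [ 0.54009339 -0.45328229  0.06017594]
terra 257 400 416 251 266 [ 0.46647157 -0.22284427  0.034     ] 0.03410717833434118
ochre 305 398 418 200 214 [ 0.62129485 -0.22869361  0.034     ] 0.03413099090763483
```

```bash
python3 - <<'E'
from h import *
o=get_obs();print(o['ee_pos'],o['grip_width'])
go([.4626,-.2300,.12],Rt(89.1));go([.4626,-.2300,.0446],Rt(89.1))
E
```

```text
[ 0.39123767 -0.21757492  0.2519009 ] 0.05708029886391076
row [-0.045, 0.285, 0.528] [0.0003, 0.0002, 0.0001] dist 0.15048193268832163
row [-0.045, 0.285, 0.83] [0.0003, 0.0002, 0.0001] dist 0.21959195737153875
```

Call:
play_rows(motion=[[[-0.045,0.15,0.1,0,0,0,0.35],[-0.045,0.285,0.25,0,0,0,0.35],[-0.045,0.285,0.4,0,0,0,0.35],[-0.045,0.285,0.528,0,0,0,0.35],[-0.045,0.285,0.528,0,0,0,0.35],[-0.045,0.285,0.528,0,0,0,0.35],[-0.045,0.285,0.528,0,0,0,0.35]]])

```text
time_s: 42.05
ee_pos: [0.4632, -0.2322, 0.1209]
eef_rot: [3.139, 0.001, 1.553]
force: [0.0, -0.2, 0.4]
grip_width: 0.0637
grip_force: 0.0
```

```bash
python3 - <<'E'
from h import *
o=get_obs();print(o['ee_pos'],o['grip_width'],o['eef_rot'])
go([.4626,-.2300,.0446],Rt(89.1))
E
```

```text
[ 0.46316534 -0.23215195  0.12094694] 0.06371779292320078 [3.13910408e+00 1.43013193e-03 1.55343465e+00]
row [0.009, -0.003, 0.305] [0.0004, 0.0002, -0.0003] dist 0.0763793535490239
```

Call:
play_rows(motion=[[[0.008,-0.003,0.15,0,0,0,0.35],[0.008,-0.003,0.25,0,0,0,0.35],[0.008,-0.003,0.3,0,0,0,0.35],[0.008,-0.003,0.304,0,0,0,0.35],[0.008,-0.003,0.304,0,0,0,-0.3],[0.008,-0.003,0.304,0,0,0,-0.3],[0.008,-0.003,0.304,0,0,0,-0.3],[0.008,-0.003,0.304,0,0,0,-0.3],[0.008,-0.003,0.304,0,0,0,-0.3]]], grip_force=25)

```text
time_s: 42.95
ee_pos: [0.4624, -0.2297, 0.0444]
eef_rot: [3.14, 0.001, 1.554]
force: [-1.0, 0.7, 8.1]
grip_width: 0.0479
grip_force: 25.0
```

```bash
cat >> h.py <<'E'
def tcp(foot,out,o,dn=.0204,up=0,yaw=29,tilt=40):
    r=Rt(yaw,tilt).as_matrix(); n=-r[:,2]
    return np.array(foot)+n*out+r[:,0]*up-r[:,0]*(.043+o)-r[:,2]*dn
E
python3 - <<'E'
from h import *
M=[.5684,.3484,.120];o=.0015
A=[.45,-.03,.2];go(A,Rt(80))
B=tcp(M,.10,o);C=tcp(M,.032,o);print(B,C)
go([.42,.15,.26],Rt(50,25),A,Rt(80));go(B,Rt(29,40),[.42,.15,.26],Rt(50,25))
E
```

```text
row [0.797, -0.062, -0.624] [0.0003, 0.0002, 0.0251] dist 0.25346794046332366
[0.47089687 0.29435313 0.1836277 ] [0.50912611 0.31554394 0.13153668]
row [0.688, -0.243, -0.24] [-0.0182, 0.0678, 0.082] dist 0.19209372712298547
row [0.39, -0.215, 0.519] [-0.0314, 0.0412, 0.0493] dist 0.1710586005016124
```

Call:
play_rows(motion=[[[0,0,-0.15,0,0,0,-0.3],[0,0,-0.35,0,0,0,-0.3],[0.05,0,-0.55,0,0,0,-0.3],[0.2,-0.02,-0.624,0,0,0.01,-0.3],[0.4,-0.04,-0.624,0,0,0.02,-0.3],[0.6,-0.062,-0.624,0,0,0.025,-0.3],[0.797,-0.062,-0.624,0,0,0.025,-0.3],[0.797,-0.062,-0.624,0,0,0.025,-0.3],[0.797,-0.062,-0.624,0,0,0.025,-0.3]]])

```text
time_s: 43.85
ee_pos: [0.4496, -0.0291, 0.1996]
eef_rot: [3.141, 0.0, 1.399]
force: [-0.0, -0.1, -1.2]
grip_width: 0.0476
grip_force: 25.0
```

Call:
play_rows(motion=[[[0.12,-0.04,-0.24,-0.003,0.011,0.013,-0.3],[0.25,-0.08,-0.24,-0.006,0.022,0.027,-0.3],[0.4,-0.14,-0.24,-0.009,0.034,0.041,-0.3],[0.55,-0.2,-0.24,-0.012,0.045,0.055,-0.3],[0.688,-0.243,-0.24,-0.015,0.056,0.068,-0.3],[0.688,-0.243,-0.24,-0.0182,0.0678,0.082,-0.3],[0.688,-0.243,-0.24,-0.0182,0.0678,0.082,-0.3],[0.688,-0.243,-0.24,-0.0182,0.0678,0.082,-0.3]]])

```text
time_s: 44.65
ee_pos: [0.4199, 0.1488, 0.2593]
eef_rot: [3.14, -0.434, 0.874]
force: [0.3, -0.5, -0.4]
grip_width: 0.048
grip_force: 25.0
```

```bash
python3 - <<'E'
from h import *
ob=get_obs();print(ob['ee_pos'],ob['grip_width'],ob['grip_force'],ob['qpos'])
M=[.5684,.3484,.120];o=.0015
go(tcp(M,.06,o),Rt(29,40))
E
```

```text
[0.41993095 0.14881254 0.2593251 ] 0.04798753975566249 24.997831284999847 [ 0.08827304 -0.15721699  1.98330704  0.35401473  1.02617289  0.6446027 ]
row [0.432, -0.181, 0.669] [-0.0312, 0.0414, 0.0496] dist 0.20413057180760683
```

Call:
play_rows(motion=[[[0.08,-0.035,0.1,-0.006,0.008,0.01,-0.3],[0.16,-0.07,0.2,-0.012,0.016,0.02,-0.3],[0.24,-0.1,0.3,-0.018,0.024,0.03,-0.3],[0.32,-0.14,0.42,-0.024,0.032,0.04,-0.3],[0.4,-0.17,0.54,-0.0312,0.0414,0.0496,-0.3],[0.432,-0.181,0.669,-0.0312,0.0414,0.0496,-0.3],[0.432,-0.181,0.669,-0.0312,0.0414,0.0496,-0.3],[0.432,-0.181,0.669,-0.0312,0.0414,0.0496,-0.3],[0.432,-0.181,0.669,-0.0312,0.0414,0.0496,-0.3]]])

```text
time_s: 45.55
ee_pos: [0.4938, 0.3076, 0.1542]
eef_rot: [-3.14, -0.7, 0.505]
force: [-0.2, -0.5, -0.1]
grip_width: 0.0481
grip_force: 25.0
```

```bash
cat > ey.py <<'E'
from h import *
import sys
foot=np.array(eval(sys.argv[1]));o=float(sys.argv[2])
ob=get_obs();p=ob['ee_pos'];r=R.from_euler('xyz',ob['eef_rot']);print(p,ob['grip_width'],ob['force'],'rel',np.round(Rt(29,40).inv().apply(p-foot),4), (Rt(29,40).inv()*r).as_rotvec())
X=r.as_matrix();E=p+X[:,0]*(.043+o)+X[:,2]*.0204;print('eye robot',E)
def proj(c,p):
    K=c['camera_matrix'];T=np.array(c['T']);q=np.linalg.inv(T)@np.append(p,1)
    return round(K[0,2]+K[0,0]*q[0]/-q[2],1),round(K[1,2]+K[1,1]*-q[1]/-q[2],1)
n=-Rt(29,40).as_matrix()[:,2];ims=[]
for nm in('top','side'):
  c=camera(nm);np.savez('e_%s.npz'%nm,**c)
  u,v=proj(c,E);print(nm,'eye pred',(u,v),'peg foot',proj(c,foot),'tip',proj(c,foot+.021*n))
  u,v=int(u),int(v);f=cv2.cvtColor(c['frame'],cv2.COLOR_RGB2BGR)[v-25:v+25,u-25:u+25];print('crop',u-25,v-25)
  ims.append(cv2.resize(f,None,fx=8,fy=8,interpolation=cv2.INTER_CUBIC))
cv2.imwrite('pics/eye_%d.png'%int(ob['time_s']*10),np.hstack(ims))
E
python3 ey.py "[.5684,.3484,.120]" .0015; python3 - <<'E'
from h import *
a=dict(np.load('e_top.npz'));g=a['frame'].astype(int);print((g[...,0]-g[...,2])[205:235,200:232])
E
```

```text
[0.49383547 0.30760061 0.15421802] 0.04805164421971431 [-0.21519735 -0.49406153 -0.12997281] rel [-0.0431 -0.0005 -0.0808] [0.00050557 0.00158267 0.00103453]
eye robot [0.53511844 0.33044325 0.16726943]
top eye pred (np.float64(212.3), np.float64(227.1)) peg foot (np.float64(210.4), np.float64(217.6)) tip (np.float64(211.2), np.float64(220.9))
crop 187 202
side eye pred (np.float64(275.0), np.float64(147.7)) peg foot (np.float64(283.8), np.float64(154.6)) tip (np.float64(280.7), np.float64(152.4))
crop 250 122
[[55 52 56 60 59 58 59 57 58 57 58 58 57 56 55 54 54 53 56 58 57 56 56 58
  57 56 57 56 55 57 57 56]
 [59 56 54 58 58 58 58 58 58 57 56 55 53 54 53 55 56 57 57 57 57 56 57 58
  56 56 56 56 58 58 56 52]
 [59 59 59 59 58 57 57 56 56 56 54 54 53 54 57 56 57 57 58 58 57 56 56 57
  56 57 57 57 56 53 51 50]
 [59 58 58 58 57 56 54 54 53 53 54 54 55 57 58 58 58 58 57 56 57 57 56 57
  57 58 56 54 51 50 52 53]
 [58 57 58 57 55 54 52 53 53 54 56 57 58 58 58 57 58 57 56 56 56 58 57 59
  57 53 51 51 52 53 53 55]
 [55 55 54 54 54 54 54 55 57 56 57 59 59 58 57 58 56 57 56 57 58 57 58 56
  53 
[... 1746 characters left out ...]
 55 56 56 56 56 58 69 79 70 48 43 51 63 78 79 74 57 38 39 55 65 56
  35 45 56 57 56 57 57 57]
 [56 56 57 57 56 56 56 55 60 73 78 71 71 72 76 74 58 48 45 52 63 69 71 69
  48 42 59 53 51 59 58 58]
 [57 56 55 57 55 55 54 52 55 65 76 78 79 73 58 50 41 47 60 68 70 70 70 71
  68 50 45 41 39 51 48 53]
 [55 56 56 55 55 53 54 56 58 60 70 72 64 56 43 50 62 69 70 69 69 67 69 69
  71 60 28 17 14 14 16 39]
 [55 55 55 53 54 57 57 53 44 44 49 52 47 52 55 68 69 68 67 69 69 68 68 70
  70 69 49  6  1  3  2 14]
 [55 54 54 55 57 58 57 46 31 34 42 49 57 65 67 70 68 69 70 67 68 71 68 69
  69 71 69 19 -4  1  1 -2]
 [55 55 56 57 57 57 54 47 36 42 59 66 68 69 70 67 68 69 69 68 71 68 69 68
  67 71 74 38 -4  2  1 -2]]
```

Call:
play_rows(motion=[[[-0.003,-0.003,0.04,0,0,0,-0.3],[-0.003,-0.003,0.08,0,0,0,-0.3],[-0.003,-0.003,0.12,0,0,0,-0.3],[-0.003,-0.003,0.15,0,0,0,-0.3],[-0.003,-0.003,0.17,0,0,0,-0.3],[-0.003,-0.003,0.18,0,0,0,-0.3],[-0.003,-0.003,0.18,0,0,0,-0.3]]])

```text
time_s: 46.35
ee_pos: [0.5175, 0.3229, 0.1177]
eef_rot: [-3.139, -0.698, 0.504]
force: [0.3, -0.0, -0.4]
grip_width: 0.0477
grip_force: 25.0
```

```bash
python3 ey.py "[.5684,.3484,.120]" .0015; python3 - <<'E'
from h import *
a=dict(np.load('e_top.npz'));g=a['frame'].astype(int);print((g[...,0]-g[...,2])[210:228,202:222]);print(g.sum(2)[210:228,202:222])
E
```

```text
[0.51752064 0.32285203 0.11773347] 0.04769116152565458 [ 0.33028411 -0.01704752 -0.39020481] rel [-0.045  -0.0023 -0.0348] [0.00153276 0.00022996 0.00138864]
eye robot [0.5588165  0.34570779 0.13072104]
top eye pred (np.float64(210.3), np.float64(220.4)) peg foot (np.float64(210.4), np.float64(217.6)) tip (np.float64(211.2), np.float64(220.9))
crop 185 195
side eye pred (np.float64(281.3), np.float64(153.0)) peg foot (np.float64(283.8), np.float64(154.6)) tip (np.float64(280.7), np.float64(152.4))
crop 256 128
[[55 54 54 54 53 55 56 57 57 59 58 58 59 57 57 56 57 58 58 59]
 [53 54 55 54 56 57 59 59 58 59 57 57 57 56 56 58 58 58 57 55]
 [54 55 55 57 57 58 60 58 58 58 57 56 57 57 57 57 57 56 53 51]
 [56 57 59 60 59 58 59 57 58 57 56 58 58 58 58 57 55 53 52 53]
 [59 58 59 58 58 58 57 56 52 52 58 56 58 56 54 53 52 53 55 55]
 [59 59 58 58 56 58 52 51 62 71 75 58 46 52 52 54 55 54 55 53]
 [59 57 58 56 52 52 61 70 78 80 81 68 43 52 54 54 55 55 54 53]
 [57 57 52 51 58 70 78 78 74 72 76 76 61 52 54 54 54 53 53 54]
 [56 57 60 70 77 80 73 63 62 53 59 76 77 55 43 55 55 57 57 59]
 [57 56 63 76 79 
[... 1381 characters left out ...]
 220 197
  209 232]
 [246 245 231 223 214 197 202 211 206 212 160 201 222 208 212 224 191 154
  141 191]
 [232 230 226 222 218 206 195 165 167 190 167 200 222 215 208 190 153 152
  137 153]
 [224 219 222 226 220 218 204 183 175 183 200 224 220 191 169 159 145 153
  162 131]
 [222 223 228 225 222 224 213 221 223 223 222 201 175 150 132 150 159 158
  161 148]
 [220 224 223 225 234 233 220 216 219 204 176 153 136 148 154 159 163 161
  161 159]
 [221 223 232 235 238 219 194 195 167 146 137 145 151 161 162 158 158 162
  161 156]
 [228 234 239 223 203 182 146 141 129 137 154 161 162 162 161 158 159 162
  163 160]
 [233 238 243 209 150 158 126 139 152 165 162 160 159 163 158 161 157 159
  161 163]]
```

Call:
play_rows(motion=[[[-0.004,0.005,0.0,0,0,0,-0.3],[-0.004,0.005,0.012,0,0,0,-0.3],[-0.004,0.005,0.025,0,0,0,-0.3],[-0.004,0.005,0.038,0,0,0,-0.3],[-0.004,0.005,0.05,0,0,0,-0.3],[-0.004,0.005,0.052,0,0,0,-0.3],[-0.004,0.005,0.052,0,0,0,-0.3]]])

```text
time_s: 47.15
ee_pos: [0.5247, 0.3254, 0.1073]
eef_rot: [-3.139, -0.699, 0.504]
force: [0.8, -0.2, -0.4]
grip_width: 0.0478
grip_force: 25.0
```

```bash
python3 ey.py "[.5684,.3484,.120]" .0015; python3 - <<'E'
from h import *
a=dict(np.load('e_top.npz'));g=a['frame'].astype(int);print((g[...,0]-g[...,2])[208:226,202:222])
E
```

```text
[0.52472627 0.32544657 0.10729256] 0.04775798314315037 [ 0.8144348  -0.23296892 -0.44856294] rel [-0.046  -0.0011 -0.022 ] [0.00152224 0.00045067 0.00135253]
eye robot [0.56601895 0.34830214 0.12029054]
top eye pred (np.float64(210.3), np.float64(218.4)) peg foot (np.float64(210.4), np.float64(217.6)) tip (np.float64(211.2), np.float64(220.9))
crop 185 193
side eye pred (np.float64(283.2), np.float64(154.7)) peg foot (np.float64(283.8), np.float64(154.6)) tip (np.float64(280.7), np.float64(152.4))
crop 258 129
[[57 58 57 56 55 54 54 54 55 54 55 57 58 57 57 58 57 57 58 56]
 [58 56 55 53 52 53 54 54 56 57 58 58 59 57 58 56 56 57 58 58]
 [56 54 54 53 53 55 56 57 58 59 58 58 57 57 56 57 57 58 58 57]
 [53 53 54 55 56 57 58 58 59 57 56 57 57 56 56 57 57 58 57 55]
 [54 55 56 57 58 57 59 58 56 57 61 60 57 56 58 58 56 56 53 52]
 [56 57 59 59 57 57 57 56 64 71 75 64 50 58 57 56 54 52 53 53]
 [58 60 58 59 57 56 63 73 80 81 80 66 48 56 54 52 53 53 54 55]
 [58 59 57 57 62 70 78 79 72 71 75 75 64 55 53 54 54 55 55 55]
 [59 59 57 65 78 80 74 62 59 55 62 75 77 60 48 55 55 55 55 55]
 [57 57 58 72 79 77 67 51 53 48 54 66 80 65 46 55 53 47 41 48]
 [57 55 59 65 74 78 63 49 58 47 46 64 80 74 62 51 38 35 32 44]
 [57 57 58 57 64 80 66 47 54 46 51 73 78 79 71 45 37 51 60 51]
 [59 58 55 52 58 74 75 61 68 74 65 81 71 62 56 57 61 70 72 59]
 [55 54 53 52 53 62 75 75 76 77 62 60 56 50 53 69 70 70 70 68]
 [53 54 53 52 52 55 68 80 70 54 52 51 56 65 68 70 69 69 69 71]
 [53 53 53 54 55 54 53 58 54 48 56 66 68 69 69 68 69 69 69 70]
 [54 55 53 53 47 42 39 46 53 62 68 71 70 69 69 69 68 68 70 69]
 [53 54 55 51 38 40 53 65 68 68 69 69 68 71 69 68 69 69 67 68]]
```

Call:
play_rows(motion=[[[-0.003,0,0.003,0,0,0,-0.3],[-0.006,0,0.005,0,0,0,-0.3],[-0.008,0,0.005,0,0,0,-0.3],[-0.008,0,0.005,0,0,0,-0.3]]])

```text
time_s: 47.65
ee_pos: [0.5247, 0.3254, 0.1068]
eef_rot: [-3.139, -0.702, 0.504]
force: [-5.8, -3.0, 10.7]
grip_width: 0.0477
grip_force: 25.0
```

Call:
play_rows(motion=[[[0,0,-0.002,0,0,0,-0.3],[0,0,-0.002,0,0,0,0.2],[0,0,-0.002,0,0,0,0.2],[0,0,-0.002,0,0,0,0.2],[0,0,-0.05,0,0,0,0.2],[0,0,-0.15,0,0,0,0.2],[0,0,-0.3,0,0,0,0.4],[0,0,-0.45,0,0,0,0.4],[0,0,-0.55,0,0,0,0.4],[0,0,-0.55,0,0,0,0.4]]])

```text
time_s: 48.65
ee_pos: [0.4466, 0.2819, 0.2133]
eef_rot: [-3.139, -0.703, 0.505]
force: [-0.3, 0.1, -0.5]
grip_width: 0.0657
grip_force: 0.0
```

```bash
cat > hg.py <<'E'
from h import *
o=get_obs();print(o['time_s'],o['ee_pos'],o['grip_width'])
a=camera('top');np.savez('a7.npz',**a);W=cloud(a)
H,S,V=[x.astype(int) for x in cv2.split(cv2.cvtColor(a['frame'],cv2.COLOR_RGB2HSV))]
Rb=Rt(29,40).as_matrix();f=np.array([.5704,.3484,.120])
for n,m in [('terra',(H<10)&(S>140)),('ochre',(H>15)&(H<26)&(S>175))]:
  m=m.astype(np.uint8);m[:, :150]=0;m[:,340:]=0;m[:180]=0;m[285:]=0
  m=cv2.morphologyEx(m,cv2.MORPH_OPEN,np.ones((5,5)))
  cs=cv2.findContours(m,0,2)[0]
  for c in cs:
    if cv2.contourArea(c)<60: continue
    k=np.zeros_like(m);cv2.drawContours(k,[c],-1,1,-1);k=k>0
    P=(W[k]-f)@Rb; P=P[~np.isnan(P[:,0])]
    vv,uu=np.nonzero(k)
    print(n,k.sum(),np.round([uu.mean(),vv.mean()],1),'board xyz rel pegM',np.round(np.median(P,0)*1000,1),np.round(P.min(0)*1000),np.round(P.max(0)*1000),cv2.minAreaRect(((P[:,:2])*1000).astype(np.float32)))
E
python3 hg.py
```

```text
48.65 [0.44659668 0.28194742 0.21331864] 0.06571119948263963
terra 295 [218.6 231.1] board xyz rel pegM [-46.8  -0.6 -10.4] [-77. -27. -17.] [-16.  23.   5.] ((-46.59765625, -1.0877952575683594), (60.197181701660156, 48.93833923339844), 2.8732316493988037)
```

```bash
python3 - <<'E'
from h import *
A=[.44,.10,.26];go(A,Rt(60,15));go([.6,-.10,.2],Rt(89.1),A,Rt(60,15))
E
```

```text
row [-0.163, 0.623, -0.392] [0.0399, -0.0684, -0.0771] dist 0.188538931431924
row [-0.422, 0.954, 0.135] [0.0106, -0.0408, -0.0804] dist 0.26305892875931813
```

Call:
play_rows(motion=[[[-0.03,0.1,-0.2,0.006,-0.011,-0.013,0.4],[-0.06,0.22,-0.39,0.012,-0.023,-0.026,0.4],[-0.09,0.34,-0.392,0.02,-0.034,-0.038,0.4],[-0.12,0.46,-0.392,0.027,-0.046,-0.052,0.4],[-0.163,0.623,-0.392,0.034,-0.058,-0.065,0.4],[-0.163,0.623,-0.392,0.0399,-0.0684,-0.0771,0.4],[-0.163,0.623,-0.392,0.0399,-0.0684,-0.0771,0.4],[-0.163,0.623,-0.392,0.0399,-0.0684,-0.0771,0.4]]])

```text
time_s: 49.5
ee_pos: [0.4402, 0.1006, 0.2578]
eef_rot: [-3.139, -0.26, 1.045]
force: [-0.4, 0.2, -0.0]
grip_width: 0.0658
grip_force: 0.0
```

Call:
play_rows(motion=[[[-0.07,0.15,0.02,0.002,-0.008,-0.016,0.4],[-0.15,0.32,0.04,0.004,-0.016,-0.032,0.4],[-0.22,0.5,0.07,0.006,-0.024,-0.048,0.4],[-0.3,0.67,0.1,0.008,-0.032,-0.064,0.4],[-0.37,0.83,0.135,0.0106,-0.0408,-0.0804,0.4],[-0.422,0.954,0.135,0.0106,-0.0408,-0.0804,0.4],[-0.422,0.954,0.135,0.0106,-0.0408,-0.0804,0.4],[-0.422,0.954,0.135,0.0106,-0.0408,-0.0804,0.4],[-0.422,0.954,0.135,0.0106,-0.0408,-0.0804,0.4]]])

```text
time_s: 50.4
ee_pos: [0.5994, -0.0987, 0.1993]
eef_rot: [-3.14, 0.001, 1.556]
force: [-0.2, 0.4, -0.4]
grip_width: 0.066
grip_force: 0.0
```

```bash
python3 - <<'E'
from h import *
o=get_obs();print(o['ee_pos'],o['eef_rot'],o['grip_width'])
go([.6197,-.230,.12],Rt(89.1))
a=camera('top');H,S,V=[x.astype(int) for x in cv2.split(cv2.cvtColor(a['frame'],cv2.COLOR_RGB2HSV))]
m=((H>14)&(H<26)&(S>150)).astype(np.uint8);m[:, :385]=0;m[:,430:]=0;m[:185]=0;m[225:]=0
v,u=np.nonzero(m);print(len(u),u.min(),u.max(),v.min(),v.max())
E
python3 hg.py
```

```text
[ 0.59941776 -0.09870852  0.19934361] [-3.14003844e+00  1.40613660e-03  1.55578190e+00] 0.06596994502838685
row [-0.523, 0.089, 0.318] [-0.0002, 0.0002, 0.0001] dist 0.15473923054392968
182 391 418 191 214
50.45 [ 0.59944902 -0.0987603   0.19958775] 0.06588154321551877
terra 294 [218.6 231.1] board xyz rel pegM [-46.6  -0.1 -10.6] [-77. -26. -17.] [-15.  23.   2.] ((-46.0973014831543, -1.2405414581298828), (61.47346496582031, 48.39191818237305), 0.6684380769729614)
```

Call:
play_rows(motion=[[[-0.15,0.03,0,0,0,0,0.4],[-0.3,0.06,0,0,0,0,0.4],[-0.45,0.089,0.05,0,0,0,0.4],[-0.523,0.089,0.18,0,0,0,0.4],[-0.523,0.089,0.318,0,0,0,0.4],[-0.523,0.089,0.318,0,0,0,0.4],[-0.523,0.089,0.318,0,0,0,0.4],[-0.523,0.089,0.318,0,0,0,0.4]]])

```text
time_s: 51.3
ee_pos: [0.6208, -0.2308, 0.1225]
eef_rot: [3.141, 0.003, 1.556]
force: [0.5, -0.5, -0.4]
grip_width: 0.066
grip_force: 0.0
```

```bash
python3 - <<'E'
from h import *
o=get_obs();print(o['ee_pos'],o['grip_width'],o['eef_rot'])
go([.6197,-.2300,.0444],Rt(89.1))
E
```

```text
[ 0.62077068 -0.23084141  0.12248481] 0.06600426358365201 [3.1407903  0.0032217  1.55619895]
row [0.004, -0.005, 0.312] [0.0001, 0.0005, 0.0002] dist 0.078096686007578
```

Call:
play_rows(motion=[[[0.003,-0.004,0.15,0,0,0,0.4],[0.003,-0.004,0.25,0,0,0,0.4],[0.003,-0.004,0.3,0,0,0,0.4],[0.003,-0.004,0.31,0,0,0,0.4],[0.003,-0.004,0.31,0,0,0,-0.3],[0.003,-0.004,0.31,0,0,0,-0.3],[0.003,-0.004,0.31,0,0,0,-0.3],[0.003,-0.004,0.31,0,0,0,-0.3],[0.003,-0.004,0.31,0,0,0,-0.3]]], grip_force=25)

```text
time_s: 52.2
ee_pos: [0.6193, -0.2309, 0.0438]
eef_rot: [-3.141, 0.003, 1.555]
force: [-1.1, 1.6, 7.5]
grip_width: 0.0477
grip_force: 24.9
```

```bash
python3 - <<'E'
from h import *
o=get_obs();print(o['ee_pos'],o['force'])
A=[.52,-.05,.2];go(A,Rt(80))
go([.44,.10,.27],Rt(50,25),A,Rt(80))
E
```

```text
[ 0.61926665 -0.23086552  0.04384726] [-1.08551393  1.59565765  7.46113066]
row [0.716, -0.408, -0.626] [-0.0, 0.0004, 0.0253] dist 0.25874675481174786
row [0.535, -0.419, -0.28] [-0.0182, 0.0678, 0.082] dist 0.18384776310850243
```

Call:
play_rows(motion=[[[0,0,-0.15,0,0,0,-0.3],[0,0,-0.35,0,0,0,-0.3],[0.05,-0.03,-0.55,0,0,0,-0.3],[0.2,-0.12,-0.626,0,0,0.01,-0.3],[0.37,-0.22,-0.626,0,0,0.02,-0.3],[0.55,-0.32,-0.626,0,0,0.025,-0.3],[0.716,-0.408,-0.626,0,0,0.025,-0.3],[0.716,-0.408,-0.626,0,0,0.025,-0.3],[0.716,-0.408,-0.626,0,0,0.025,-0.3]]])

```text
time_s: 53.1
ee_pos: [0.5199, -0.0493, 0.1995]
eef_rot: [-3.141, 0.002, 1.4]
force: [0.4, 0.1, -0.6]
grip_width: 0.048
grip_force: 24.9
```

Call:
play_rows(motion=[[[0.1,-0.08,-0.28,-0.003,0.011,0.013,-0.3],[0.2,-0.16,-0.28,-0.006,0.022,0.027,-0.3],[0.3,-0.24,-0.28,-0.009,0.034,0.041,-0.3],[0.42,-0.33,-0.28,-0.012,0.045,0.055,-0.3],[0.535,-0.419,-0.28,-0.015,0.056,0.068,-0.3],[0.535,-0.419,-0.28,-0.0182,0.0678,0.082,-0.3],[0.535,-0.419,-0.28,-0.0182,0.0678,0.082,-0.3],[0.535,-0.419,-0.28,-0.0182,0.0678,0.082,-0.3]]])

```text
time_s: 53.9
ee_pos: [0.4404, 0.099, 0.269]
eef_rot: [3.141, -0.431, 0.876]
force: [0.2, -0.4, -0.7]
grip_width: 0.0478
grip_force: 24.9
```

```bash
python3 - <<'E'
from h import *
ob=get_obs();print(ob['ee_pos'],ob['grip_width'],ob['grip_force'])
M=np.array([.5684,.3484,.120])+[.0388,-.07,0]
go(tcp(M,.06,.002,.02),Rt(29,40))
E
```

```text
[0.44040248 0.09902174 0.26896242] 0.04775004042233516 24.933221340179443
row [0.403, -0.072, 0.699] [-0.0314, 0.042, 0.0499] dist 0.20241394763527715
```

Call:
play_rows(motion=[[[0.08,-0.015,0.1,-0.006,0.008,0.01,-0.3],[0.16,-0.03,0.2,-0.012,0.016,0.02,-0.3],[0.24,-0.045,0.3,-0.018,0.024,0.03,-0.3],[0.32,-0.06,0.42,-0.024,0.032,0.04,-0.3],[0.4,-0.072,0.54,-0.0314,0.042,0.0499,-0.3],[0.403,-0.072,0.699,-0.0314,0.042,0.0499,-0.3],[0.403,-0.072,0.699,-0.0314,0.042,0.0499,-0.3],[0.403,-0.072,0.699,-0.0314,0.042,0.0499,-0.3],[0.403,-0.072,0.699,-0.0314,0.042,0.0499,-0.3]]])

```text
time_s: 54.8
ee_pos: [0.5324, 0.2376, 0.1541]
eef_rot: [-3.14, -0.701, 0.504]
force: [-0.3, -0.6, 0.4]
grip_width: 0.0479
grip_force: 24.9
```

```bash
python3 ey.py "[.6072,.2784,.120]" .002; python3 - <<'E'
from h import *
a=dict(np.load('e_top.npz'));g=a['frame'].astype(int);print((g[...,0]-g[...,2])[200:224,226:250])
E
```

```text
[0.53243191 0.23761566 0.15410671] 0.047908665343985704 [-0.31168124 -0.55530101  0.38567768] rel [-0.0433 -0.0006 -0.0809] [0.00044509 0.00314073 0.00143202]
eye robot [0.5740407  0.26061641 0.16755419]
top eye pred (np.float64(238.6), np.float64(213.2)) peg foot (np.float64(235.7), np.float64(204.4)) tip (np.float64(236.9), np.float64(207.5))
crop 213 188
side eye pred (np.float64(287.1), np.float64(156.1)) peg foot (np.float64(295.8), np.float64(163.1)) tip (np.float64(292.8), np.float64(160.9))
crop 262 131
[[-44  19  61  56  56  55  55  55  56  56  56  54  56  55  55  55  52  51
   51  51  53  55  56  58]
 [ 10  44  59  56  55  57  57  57  56  57  56  56  56  56  53  51  51  51
   53  54  55  55  55  58]
 [ 51  60  57  56  55  58  58  57  56  58  57  56  54  52  51  52  53  55
   54  55  55  54  54  54]
 [ 59  57  57  58  57  57  57  57  56  54  53  53  51  52  52  54  56  56
   54  54  52  53  55  55]
 [ 58  57  58  58  56  56  57  58  54  54  48  44  53  54  55  57  54  54
   53  54  54  55  57  56]
 [ 57  57  58  57  57  57  55  54  48  50  53  47  55  56  55  54  53  52
   5
[... 1141 characters left out ...]
69  59  53  53  55  55  57  52  54  74  79  79  80  74  60  58  62
   72  88  89  89  91  89]
 [ 62  73  63  55  55  54  57  60  61  52  51  72  71  63  57  56  70  84
   88  90  89  88  88  90]
 [ 57  61  57  56  57  58  60  54  46  38  32  48  55  52  69  81  85  90
   90  88  87  88  88  89]
 [ 54  55  56  58  58  58  59  49  31  33  37  47  68  79  87  90  88  88
   88  89  89  88  89  88]
 [ 57  57  58  58  57  57  57  48  33  50  66  80  88  90  90  88  88  89
   87  88  87  87  87  87]
 [ 60  57  56  56  57  57  57  51  58  83  91  91  90  89  88  88  88  87
   88  88  89  88  88  88]
 [ 58  57  57  58  57  56  55  54  66  90  90  89  87  88  87  87  88  88
   88  88  89  89  88  87]]
```

Call:
play_rows(motion=[[[0,-0.001,0.04,0,0,0,-0.3],[0,-0.001,0.08,0,0,0,-0.3],[0,-0.001,0.12,0,0,0,-0.3],[0,-0.001,0.15,0,0,0,-0.3],[0,-0.001,0.17,0,0,0,-0.3],[0,-0.001,0.18,0,0,0,-0.3],[0,-0.001,0.18,0,0,0,-0.3]]])

```text
time_s: 55.6
ee_pos: [0.5568, 0.2525, 0.1175]
eef_rot: [-3.138, -0.699, 0.503]
force: [-0.3, 1.0, -0.3]
grip_width: 0.0479
grip_force: 24.9
```

```bash
python3 ey.py "[.6072,.2784,.120]" .002; python3 - <<'E'
from h import *
a=dict(np.load('e_top.npz'));g=a['frame'].astype(int);print((g[...,0]-g[...,2])[199:215,228:246])
E
```

```text
[0.5567509  0.25251065 0.11747216] 0.04785271009466624 [-0.31420553  1.00272316 -0.2852611 ] rel [-0.045  -0.0018 -0.0345] [0.00129292 0.0008742  0.00215524]
eye robot [0.5983936  0.2755128  0.13081181]
top eye pred (np.float64(235.9), np.float64(206.8)) peg foot (np.float64(235.7), np.float64(204.4)) tip (np.float64(236.9), np.float64(207.5))
crop 210 181
side eye pred (np.float64(293.5), np.float64(161.5)) peg foot (np.float64(295.8), np.float64(163.1)) tip (np.float64(292.8), np.float64(160.9))
crop 268 136
[[60 57 55 56 56 55 56 56 58 56 55 56 57 56 56 55 53 53]
 [60 56 56 56 55 57 57 57 56 55 56 55 56 56 53 52 51 51]
 [59 57 55 56 58 58 57 56 51 50 61 58 53 51 51 52 54 54]
 [58 57 57 58 59 56 51 51 61 70 77 65 50 51 53 56 54 56]
 [58 57 58 56 56 57 60 70 79 81 81 68 49 56 55 55 56 53]
 [57 57 53 51 58 69 80 81 77 75 82 76 58 51 54 55 53 54]
 [58 58 54 65 74 79 75 65 63 58 65 76 68 47 53 55 55 57]
 [57 57 56 69 82 76 61 51 65 58 46 69 78 65 58 57 53 44]
 [56 53 50 61 80 74 58 49 72 71 46 70 81 78 61 43 37 31]
 [53 51 51 60 76 77 63 46 57 62 61 77 80 77 56 33 45 65]
 [53 54 53 57 61 71 75 63 61 66 74 79 72 57 54 66 80 89]
 [55 55 55 54 52 66 81 77 76 76 72 62 62 61 73 89 91 91]
 [56 56 56 55 55 61 72 80 73 61 56 56 72 85 89 90 90 89]
 [55 54 56 56 58 51 50 64 53 53 71 82 88 90 88 90 89 87]
 [55 55 57 53 46 42 40 54 68 79 88 91 89 90 87 88 88 89]
 [57 58 54 39 33 47 66 80 87 91 89 89 88 90 89 88 88 89]]
```

Call:
play_rows(motion=[[[-0.001,0.004,0.0,0,0,0,-0.3],[-0.001,0.004,0.012,0,0,0,-0.3],[-0.001,0.004,0.025,0,0,0,-0.3],[-0.001,0.004,0.038,0,0,0,-0.3],[-0.001,0.004,0.05,0,0,0,-0.3],[-0.001,0.004,0.052,0,0,0,-0.3],[-0.001,0.004,0.052,0,0,0,-0.3]]])

```text
time_s: 56.4
ee_pos: [0.5643, 0.2555, 0.1075]
eef_rot: [-3.139, -0.699, 0.503]
force: [-0.7, -0.7, -0.7]
grip_width: 0.0477
grip_force: 24.9
```

Call:
play_rows(motion=[[[-0.003,0,0.002,0,0,0,-0.3],[-0.006,0,0.004,0,0,0,-0.3],[-0.01,0,0.004,0,0,0,-0.3],[-0.01,0,0.004,0,0,0,-0.3]]])

```text
time_s: 56.8
ee_pos: [0.5633, 0.2549, 0.1056]
eef_rot: [-3.139, -0.7, 0.503]
force: [-1.0, -1.2, 2.5]
grip_width: 0.0481
grip_force: 24.9
```

```bash
python3 ey.py "[.6072,.2784,.120]" .002; python3 - <<'E'
from h import *
a=dict(np.load('e_top.npz'));g=a['frame'].astype(int);print((g[...,0]-g[...,2])[199:213,228:246])
E
```

```text
[0.56330113 0.25491619 0.10555043] 0.04813050811398503 [-1.0425757  -1.18711137  2.51714523] rel [-0.0474 -0.0007 -0.0209] [0.00105378 0.00178155 0.0022154 ]
eye robot [0.60493692 0.27790579 0.11893323]
top eye pred (np.float64(235.9), np.float64(205.2)) peg foot (np.float64(235.7), np.float64(204.4)) tip (np.float64(236.9), np.float64(207.5))
crop 210 180
side eye pred (np.float64(295.2), np.float64(163.5)) peg foot (np.float64(295.8), np.float64(163.1)) tip (np.float64(292.8), np.float64(160.9))
crop 270 138
[[60 56 55 56 56 56 55 57 56 56 55 55 56 55 56 54 54 53]
 [61 57 55 55 55 57 57 55 57 64 67 58 55 55 55 52 51 52]
 [61 56 56 56 57 55 56 63 72 79 80 65 50 50 51 50 54 55]
 [58 57 56 56 56 62 70 79 81 80 81 70 48 51 53 55 56 55]
 [58 57 57 59 67 75 80 78 70 68 75 78 64 57 55 56 54 55]
 [57 58 60 71 77 81 73 61 51 48 59 72 78 66 53 55 54 53]
 [58 58 58 69 80 77 60 46 51 44 53 68 82 71 57 51 45 44]
 [57 57 54 58 75 76 59 46 68 60 49 72 81 79 60 36 33 48]
 [56 53 51 53 65 81 72 54 72 74 59 78 72 63 52 43 65 83]
 [52 52 51 52 58 76 77 70 74 78 73 73 54 51 69 80 90 92]
 [53 54 55 55 54 60 70 81 78 71 61 61 68 80 89 91 91 88]
 [55 55 56 56 55 53 64 74 62 62 63 71 89 91 91 88 90 89]
 [56 57 57 55 53 45 49 58 57 72 86 88 90 89 89 88 88 89]
 [55 54 53 48 44 42 49 71 82 88 91 89 89 88 89 87 88 89]]
```

Peg through the eye, light contact with the board. Release and retreat.

Call:
play_rows(motion=[[[0,0,0,0,0,0,-0.3],[0,0,0,0,0,0,0.2],[0,0,0,0,0,0,0.2],[0,0,0,0,0,0,0.2],[0,0,-0.05,0,0,0,0.2],[0,0,-0.15,0,0,0,0.2],[0,0,-0.3,0,0,0,0.2],[0,0,-0.45,0,0,0,0.2],[0,0,-0.6,0,0,0,0.2],[0,0,-0.7,0,0,0,0.2]]])

```text
time_s: 57.9
ee_pos: [0.4639, 0.1996, 0.241]
eef_rot: [-3.139, -0.701, 0.504]
force: [-0.5, -0.6, -0.4]
grip_width: 0.0566
grip_force: 0.0
```

Call:
play_rows(motion=[[[-0.2,0.1,-0.2,0,0,0,0.2],[-0.4,0.3,-0.2,0,0,0,0.2],[-0.4,0.5,-0.2,0,0,0,0.2],[-0.4,0.5,-0.2,0,0,0,0.2],[-0.4,0.5,-0.2,0,0,0,0.2]]])

```text
time_s: 58.4
ee_pos: [0.4305, 0.0336, 0.2123]
eef_rot: [-3.139, -0.699, 0.497]
force: [-0.4, 0.4, -0.5]
grip_width: 0.0566
grip_force: 0.0
```

```bash
python3 hg.py; python3 op.py; python3 - <<'E'
from h import *
a=dict(np.load('a7.npz'));f=cv2.cvtColor(a['frame'],cv2.COLOR_RGB2BGR)
cv2.imwrite('pics/end.png',np.hstack([cv2.resize(f[180:280,155:275],None,fx=3.3,fy=3.3,interpolation=cv2.INTER_CUBIC),cv2.resize(f[180:280,340:460],None,fx=3.3,fy=3.3,interpolation=cv2.INTER_CUBIC)]))
W=cloud(a);sub=np.zeros(W.shape[:2],bool);sub[210:250,335:365]=1
m=sub&(W[...,2]>.065)&(W[...,2]<.09);print('plate',m.sum(),np.nanmean(W[m],0))
E
```

```text
58.4 [0.43053639 0.03362206 0.21229717] 0.05664265612707895
terra 294 [218.6 231.1] board xyz rel pegM [-46.6  -0.1 -10.8] [-78. -26. -18.] [-16.  23.   3.] ((-46.80657196044922, -1.2351608276367188), (61.25102615356445, 48.66975021362305), 0.8446805477142334)
ochre 289 [243.6 217.7] board xyz rel pegM [-46.5  80.  -10.3] [-79.  55. -17.] [-17. 103.   1.] ((-47.92377471923828, 78.98636627197266), (62.93464279174805, 48.08583068847656), 0.6875346302986145)
58.45 [0.43033132 0.03567237 0.21243007] [-0.55609895 -0.22476089  0.32699598] 0.05648791818553641
side 116 304 312 308.3 330 347 [ 0.53530147 -0.45838685  0.06083582]
top 105 477 495 486.3 231 236 [ 0.54062156 -0.45238969  0.06046557]
plate 87 [ 0.54787355 -0.06455301  0.07368501]
```

View pics/end.png

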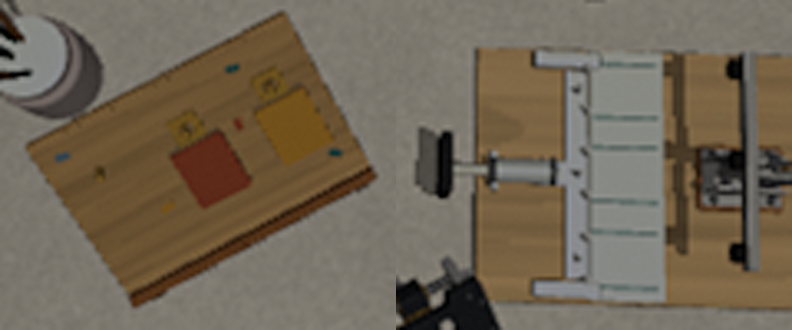

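```bash
python3 -c "
from station import workorder
print(workorder.hand_in())"
```

```text
the job is handed in; nothing more can be done
None
```

The job is handed in at about 58 s: both panels (ochre and terracotta; no blue one was there) were tested, and each hangs straight by its eye on its own peg with the clamp open and the gauge home. The gauge was held just over 2 s at about 9.5–10 N, which I worked out to be in the green band from the wrist force and travel, since the band itself was hidden from the cameras.

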